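# Select the green range on the load unit and lock it

### The arm

A 6-joint arm with a two-finger parallel gripper is mounted at the origin on the work surface. World frame = base frame: x ahead of the robot, y to its left, z up, the work surface at z = 0. Lengths are in m, angles in degrees, forces in N, time in s.
With the tool pointing down it reaches from about 0.4 to 0.825 m from the base axis. Payload 7 kg.
Tool frame: the origin (TCP) lies at the centre of the arm's flange, where the gripper is bolted on; the fingertips stand 178 mm ahead of it and the grasp point (between the pads) lies 159 mm ahead of it; x points along the fingers, y is the direction in which the jaws open and shut, and the axes are right-handed (so a half turn about x gives the same grasp; the last joint's range is limited). The gripper opens to 88 mm and grips with 3 to 60 N. Pads are 19 mm wide; open, the fingers measure 130 mm over their backs; the gripper's body (78 mm by 193 mm) begins 47 mm behind the grasp point.
Start: joints at [87.897, 20.546, 0.682, 0, -70.136, -16.507], TCP at [0.215, 0.64, 0.405] pointing down, gripper open.
Joint ranges: [-176.03, 176.03], [-82.01, 121.73], [-58.28, 71.71], [-173.87, 95.51], [-174.79, -0.11], [-173.66, 173.66]. Speed limits (degrees/s): [136.94, 136.94, 172.46, 180, 180, 180].

### API

Orientations are given as [roll, pitch, yaw] about the fixed x, y, z axes, in that order (R = Rz(yaw) Ry(pitch) Rx(roll)).
In Python, from plant import ctrl gives the robot as it stands. The module is installed in compiled form; this text tells all that it offers.
- The arm moves only by the shell command python3 -m inch 'ROWS'. ROWS is JSON, one flat list of numbers, 7 for each row, row after row: the shift along the tool's x, y, z in m, then the turn, a rotation vector about the tool's x, y, z in degrees, then the finger opening in m, from 0 to 0.0876. In form: [dx, dy, dz, rx, ry, rz, hand, dx, dy, dz, rx, ry, rz, hand, ...]. A call has 1 to 20 rows; each row shifts and turns the pose as measured when the row begins, along the tool's axes as they then stand; what a row does not reach is not made up. A row lasts 1/8 s, in which the tool goes at most 62.5 mm and 10.7 degrees, less where a joint would pass 70% of its speed; a pose out of reach is approached as far as the arm can. A call with a gripper value outside its range is refused whole. The fingers move at their own pace and stop on an object; the grip force is fixed at half the most. Time passes only in rows, so rows that do not move let the fingers close. It gives the time, the measured TCP pose, the force and the opening at its end, in the units of the state.
- ctrl.get_obs(): the state, without advancing time (a new reading comes with each control period).
- ctrl.snapshot(name): name is "side" or "top"; returns a dict with "color" (480x640x3 uint8, red, green, blue), "depth" (480x640 float32, m along the optical axis (not along the pixel's ray), 0 where there is no reading), "K" (3x3 intrinsics, pixels), "position" and "attitude" of the camera in the world. Camera axes: x right, y up, looking along -z (the intrinsics and any distortion apply to the point x, -y, -z); pixel columns grow to the right and rows downward; lengths in m; the calibration is good to about 2 mm. A picture is of the moment at which its call begins.
- ctrl.close_job(): hands the job in, once; it reports no verdict.
The state is a dict: "clock": time; "joint_pos": joint angles; "qvel": joint speeds; "tau": joint torques, N m; "tool_pos": TCP position; "orientation": TCP orientation; "force": force on the tool from outside, world axes, zero at the start; "moment": the same for the moment, N m; "opening": finger opening in m.
Only numpy, scipy, OpenCV 4.12 (cv2) and the standard library are available. Lean on these libraries where they do the work, as an engineer would, in place of code of your own. Each camera call takes 0.05 s, during which the arm holds its last target.

### The job

On the bench load unit, push down lightly on the bare half of the coloured range wheel and turn it until the green sector fills the little window in the cover. Then take the blue-headed lock pin from its stand and push it upright through the blue-ringed hole in the cover, fully home so that its flange is flush on the cover and it locks the wheel, and let go. Be gentle, never putting more than 25 N on the unit, and leave the parts tray, the meter and the screwdriver where they are.

Things in the scene. Friction and masses are not known exactly. Their poses are not given: they have to be found in the camera images.
- unit: Load unit, a fixed grey box, 200 mm (x) by 220 mm (y), 95 mm high; origin at the centre of its underside, z up, 4 terminals on its front (-x). In its top a flat coloured range wheel (diameter 160 mm) lies in a round well (165 mm). The near half (unit x below 12 mm) is bare, with a black bezel round it at z = 92 mm; the far half is under a 3 mm aluminium cover, top at z = 95 mm.
- wheel_axis (a point): Point on the wheel's vertical axis at the height of the cover's top. The wheel's own top lies 5 to 15 mm lower: the spindle is set differently each time and not measured: feel for it. The wheel is sprung: pushing sinks it up to 2 mm (2 N at first, 10 N at the end), then it is hard. No knob: drag it with closed fingertips pressed on its bare face, about 50 mm from the axis; 7 to 9 N carries it.
- wheel (a joint): Wheel angle, rad, growing counter-clockwise from above; stops at -1 and 7.3. Both 0 and 6.283 mean green exactly centred in the window: take the nearer. Starts at 1.0 to 5.2; friction 0.1 N m, stays where left. Sectors of 60 degrees, counter-clockwise: green (black line along its middle), white, red, yellow, blue, orange. Two white ticks on the bezel, unit x = 0, mark two notches then.
- window (a point): Centre of the window at the height of the cover's top: an open rectangle in the cover, black framed, 23 mm along unit x by 21 mm along y, 49 mm from the wheel's axis on its unit +x side.
- lock_hole (a point): Mouth of the lock hole, at the cover's top: 12 mm hole in a blue ring, at unit (61.5, 35.5) mm, 71 mm from the axis. The wheel (10 mm thick) has a notch, 13 mm wide from the rim in to radius 62 mm, where two sectors meet; one is under this hole when green is centred. The pin goes through both; its taper draws the wheel straight over 2 or 3 mm. The cover is hard: stop just short.
- stand: The pin's stand: fixed grey block 60 x 60 mm, 45 mm high, origin at the centre of its underside, with a 12 mm hole, 36 mm deep, in the middle of its top. The pin starts upright in it, its flange on the block's top.
- pin_center (a point): Loose lock pin (60 g), half-way up its 73 mm, on its axis; z to the head. From the tip: 10 mm steel shank, 32 mm long, its lowest 7 mm tapering to 4 mm; blue flange 22 mm wide, 3 mm thick; blue round head 18 mm wide, 38 mm tall, to hold it by. This point is 36.5 mm above the tip. Seated, it is 4.5 mm above point lock_hole; with the wheel out of line it stops 18 mm or more above it.
- tray: Bystander: loose yellow parts tray with plugs in it, 110 x 110 x 35 mm, origin at the centre of its underside. It and the stand may change sides.
- meter: Bystander: loose orange hand meter lying flat, 150 x 75 x 42 mm, origin at the centre of its underside.
- driver: Bystander: loose screwdriver with a red handle lying along its x, 200 mm long, 26 mm thick, origin under its middle.
Not all that is in view belongs to the job. Of the things that look like the part that bears pin_center, the smallest one is meant.

How it is judged:
By the outcome, as a careful person would: the job done as asked, in the order asked, and still so for the second after the job is handed in, with the robot touching nothing.
It also fails if it takes over 72 s, if anything falls off the work surface, if the arm or the gripper's body presses on something with over 40 N, if the wrist force passes 120 N, or if a joint passes its speed limit or range.

## Working session

There is one attempt and no reset: what is moved stays moved. The work goes in short steps, Python scripts to look and compute and a shell command to move; the robot and the scene stay as the last step left them, time stands still between calls to the robot, and variables do not carry over. Pictures are saved under pics/ and viewed, and the job is handed in when it is done.

```bash
mkdir -p pics; ls
python3 - <<'E'
from plant import ctrl
import cv2,pickle
o=ctrl.get_obs();print(o)
for n in("side","top"):
    s=ctrl.snapshot(n);pickle.dump(s,open(f"pics/{n}0.pkl","wb"))
    cv2.imwrite(f"pics/{n}0.png",s["color"][:,:,::-1]);print(n,s["K"],s["position"],s["attitude"],[k for k in s])
E
```

```text
pics
{'clock': 0.0, 'joint_pos': array([ 8.78970079e+01,  2.05914420e+01,  6.34042268e-01, -1.95003396e-02,
       -7.01358063e+01, -1.65072239e+01]), 'qvel': array([-0.03791114,  0.15224936, -0.04283413,  0.00935664,  0.09188001,
        0.05837434]), 'tau': array([-1.81729833e-03, -5.82709551e+01,  2.93066347e+01,  6.99767813e+00,
        7.04115533e-03, -1.54875320e-04]), 'tool_pos': array([0.21534893, 0.63952387, 0.40372635]), 'orientation': array([  95.38189817,   89.90500779, -103.23495881]), 'force': array([0.39763727, 0.45599023, 0.63084925]), 'moment': array([-0.00189039, -0.02630661, -0.0019654 ]), 'opening': 0.08763757642038103}
side [[451.09627007   0.         329.5161812 ]
 [  0.         451.09627007 238.71074793]
 [  0.           0.           1.        ]] [0.30820081 0.73139638 0.70757308] [  52.28687403    0.36604061 -161.5250337 ] ['color', 'depth', 'K', 'position', 'attitude']
top [[615.0501592    0.         322.03170362]
 [  0.         615.0501592  239.67934861]
 [  0.           0.           1.        ]] [ 0.36184371 -0.00548992  1.39872029] [  8.58304317   0.29891956 -88.94026981] ['color', 'depth', 'K', 'position', 'attitude']
```

View pics/side0.png

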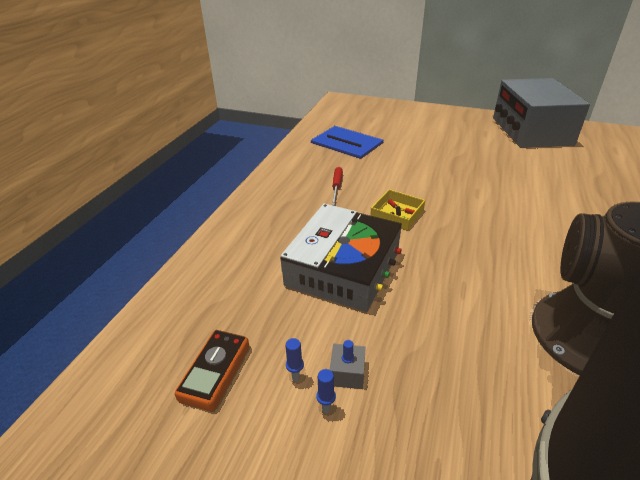

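View pics/top0.png

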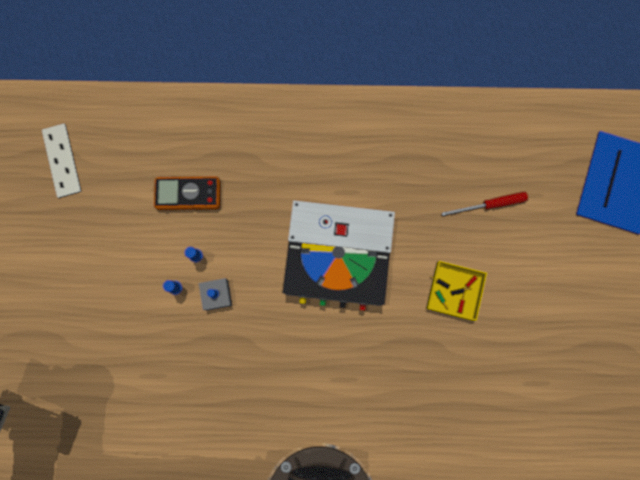

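The side view shows the two loose decoy pins at (293,358) and (325,390), with the small pin in the stand at (348,355). In the top view the unit is centred near (339,253), the wheel hub at (339,252), the ring at (325,222), the window at (341,229) and the stand at (214,294).

```bash
cat > h.py <<'E'
import numpy as np,cv2,pickle
from scipy.spatial.transform import Rotation as R
def cam(s):
    return R.from_euler('xyz',s["attitude"],degrees=True).as_matrix(),np.array(s["position"]),s["K"]
def ray(s,u,v):
    Rm,p,K=cam(s); d=np.array([(u-K[0,2])/K[0,0],-(v-K[1,2])/K[1,1],-1.]); return p,Rm@d
def at_z(s,u,v,z):
    p,d=ray(s,u,v); return p+d*(z-p[2])/d[2]
def at_depth(s,u,v):
    p,d=ray(s,u,v); return p+d*s["depth"][int(round(v)),int(round(u))]
def proj(s,P):
    Rm,p,K=cam(s); c=Rm.T@(np.array(P)-p); return K[0,0]*c[0]/-c[2]+K[0,2], K[1,2]-K[1,1]*c[1]/-c[2]
def toolR(o): return R.from_euler('xyz',o["orientation"],degrees=True).as_matrix()
E
python3 - <<'E'
from h import *
np.set_printoptions(precision=4,suppress=True)
t=pickle.load(open("pics/top0.pkl","rb"));s=pickle.load(open("pics/side0.pkl","rb"))
for n,u,v in [("c",291,202),("c",395,212),("c",387,304),("c",283,296),("hub",339,252),("ring",325,222),("win",341,229),("stand",222,302),("pin",211,293),("table",250,350)]:
    print(n,at_depth(t,u,v))
print(at_depth(s,348,345),at_depth(s,360,370),at_depth(s,312,240),at_depth(s,345,240),at_depth(s,370,245))
c=cv2.resize(t["color"][190:320,180:420],None,fx=3.3,fy=3.3,interpolation=cv2.INTER_CUBIC);cv2.imwrite("pics/topz.png",c[:,:,::-1])
c=cv2.resize(s["color"][190:420,260:440],None,fx=2.6,fy=2.6,interpolation=cv2.INTER_CUBIC);cv2.imwrite("pics/sidez.png",c[:,:,::-1])
E
```

```text
c [0.6596 0.0793 0.002 ]
c [ 0.6407 -0.162  -0.001 ]
c [ 0.428  -0.1435  0.0047]
c [0.4418 0.0917 0.0031]
hub [ 0.5336 -0.032   0.0863]
ring [ 0.6054 -0.0006  0.0487]
win [ 0.5831 -0.0355  0.0905]
stand [0.4239 0.2224 0.0443]
pin [0.4404 0.2388 0.0903]
table [0.32   0.1624 0.0007]
[0.4414 0.2446 0.0857] [0.4145 0.2591 0.0457] [ 0.6006 -0.008   0.0903] [ 0.5311 -0.0323  0.089 ] [ 0.4734 -0.0313  0.0897]
```

View pics/topz.png

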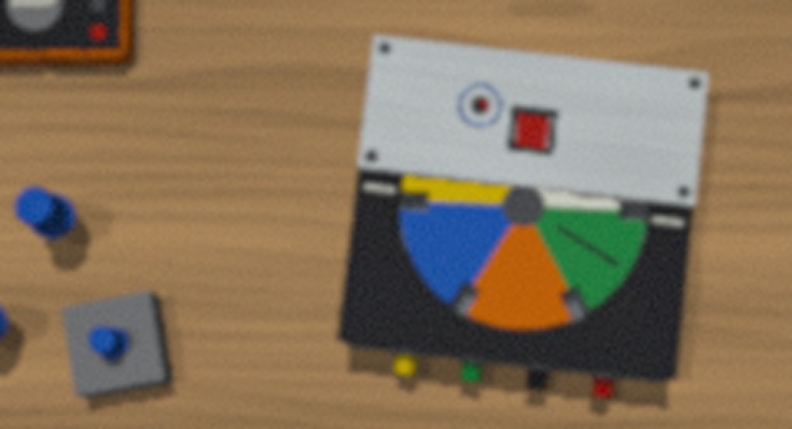

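View pics/sidez.png

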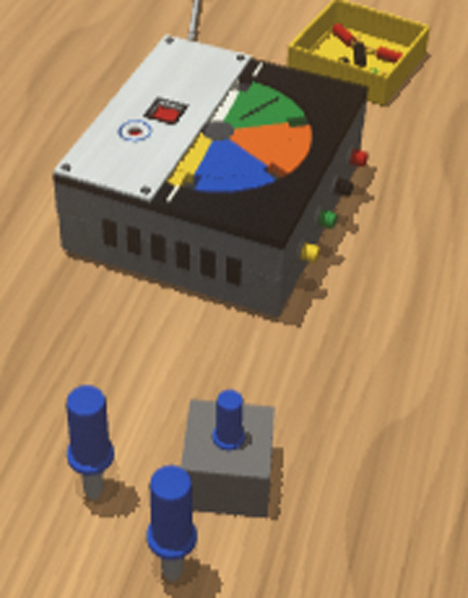

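Run:
```python
from h import *
from scipy.optimize import least_squares
np.set_printoptions(precision=4,suppress=True)
t=pickle.load(open("pics/top0.pkl","rb"));s=pickle.load(open("pics/side0.pkl","rb"))
def zt(x,y): return 180+(x+.5)/3.3-.5,190+(y+.5)/3.3-.5
def zs(x,y): return 260+(x+.5)/2.6-.5,190+(y+.5)/2.6-.5
F=[((374,35),(.1,.11,.095)),((708,73),(.1,-.11,.095)),((676,378),(-.1,-.11,.092)),((340,342),(-.1,.11,.092)),((480,105),(.0615,.0355,.095)),((532,130),(.049,0,.095))]
S=[((170,37),(.1,-.11,.095)),((367,86),(-.1,-.11,.092)),((54,176),(.1,.11,.095)),((285,246),(-.1,.11,.092)),((135,131),(.0615,.0355,.095)),((166,112),(.049,0,.095))]
def P(q,l,dz=0):
    c,n=np.cos(q[2]),np.sin(q[2]);return [q[0]+c*l[0]-n*l[1],q[1]+n*l[0]+c*l[1],l[2]]
for name,cm,L,zf in(("top",t,F,zt),("side",s,S,zs)):
    f=lambda q:np.concatenate([np.array(proj(cm,P(q,l)))-zf(*p) for p,l in L])
    r=least_squares(f,[.535,-.03,0]);print(name,r.x,np.degrees(r.x[2]));print(r.fun.reshape(-1,2))
    q=r.x
    for nm,l in(("hole",(.0615,.0355,.095)),("axis",(0,0,.095))):print(nm,P(q,l))
    # wheel angle from green line
    pts={"top":[(558,228),(616,264)],"side":[(240,120),(278,97)]}[name]
    W=[at_z(cm,*zf(*p),.085)for p in pts]
    d=W[1]-W[0];a=np.arctan2(d[1],d[0])-q[2];print("green mid angle",np.degrees(a)%360)
    c=at_z(cm,*zf(*{"top":(523,206),"side":(218,130)}[name]),.09);print("hub",c)
# pin/stand
st=[(62,310),(152,292),(168,382),(78,396)]
print("stand corners",np.mean([at_z(t,*zt(*p),.045)for p in st],0))
W=[at_z(t,*zt(*p),.045)for p in st];print(np.array(W))
print("pin head top, top cam z=.086",at_z(t,*zt(104,336),.086))
st=[(192,400),(274,406),(269,478),(185,450)]
W=[at_z(s,*zs(*p),.045)for p in st];print(np.array(W),np.mean(W,0))
print("pin side",at_z(s,*zs(229,398),.086),"dp",at_depth(s,*zs(229,398)))
```

```text
top [ 0.5331 -0.0308 -0.0925] -5.297850939110255
[[-0.055   0.3679]
 [-0.0198 -0.2002]
 [ 0.6839 -0.0091]
 [-0.7749 -0.6081]
 [ 0.0706  0.2755]
 [ 0.0933  0.1773]]
hole [np.float64(0.5976269175639223), np.float64(-0.0010982520318948488), 0.095]
axis [np.float64(0.5331118055883646), np.float64(-0.030768107555325653), 0.095]
green mid angle 244.22486930547103
hub [ 0.5329 -0.03    0.09  ]
side [ 0.5326 -0.0288 -0.0972] -5.567464421794815
[[-1.4548 -0.1549]
 [ 0.9142  0.9324]
 [-0.1773 -1.1254]
 [-0.0601 -0.8369]
 [ 0.3845  0.7982]
 [ 0.3084  0.5887]]
hole [np.float64(0.5972554553435688), np.float64(0.0006036791360766458), 0.095]
axis [np.float64(0.532601442416076), np.float64(-0.028762263933601515), 0.095]
green mid angle 247.63410669002582
hub [ 0.5341 -0.0311  0.09  ]
stand corners [0.4407 0.2395 0.045 ]
[[0.4633 0.276  0.045 ]
 [0.4764 0.2163 0.045 ]
 [0.4167 0.2032 0.045 ]
 [0.4064 0.2626 0.045 ]]
pin head top, top cam z=.086 [0.4439 0.2394 0.086 ]
[[0.4764 0.2178 0.045 ]
 [0.4198 0.2048 0.045 ]
 [0.4075 0.2639 0.045 ]
 [0.4677 0.26   0.045 ]] [0.4428 0.2366 0.045 ]
pin side [0.4431 0.2403 0.086 ] dp [0.4427 0.2418 0.0879]
```

Run:
```python
from h import *
from plant import ctrl
np.set_printoptions(precision=4,suppress=True)
for i in range(1):
    o=ctrl.get_obs();Rm=toolR(o);print(Rm)
ax=np.array([.533,-.030]);
for a in(120,240):
    w=np.radians(a-5.4);e=np.array([np.cos(w),np.sin(w)])
    print(a,ax+.05*e,"radial world deg",np.degrees(w))
y=Rm[:2,1];print("tool y world ang",np.degrees(np.arctan2(y[1],y[0])))
d=np.array([.512,.0155,.288])-o["tool_pos"];print(d,Rm.T@d)
t=pickle.load(open("pics/top0.pkl","rb"))
for u,v in((193,254),(172,287)):print(at_z(t,u,v,.09),at_depth(t,u,v))
```

```text
[[-0.0004 -0.3192 -0.9477]
 [-0.0014 -0.9477  0.3192]
 [-1.      0.0015 -0.0001]]
120 [0.5122 0.0155] radial world deg 114.6
240 [ 0.504  -0.0708] radial world deg 234.60000000000002
tool y world ang -108.61637844568273
[ 0.2966 -0.624  -0.1158] [ 0.1166  0.4965 -0.4803]
[0.5232 0.2814 0.09  ] [0.5216 0.2786 0.1029]
[0.4516 0.3226 0.09  ] [0.4506 0.319  0.1045]
```

```bash
python3 -m inch '[0,0.036,-0.035,0,0,0,0,0,0.036,-0.035,0,0,0,0,0,0.036,-0.035,0,0,0,0,0,0.036,-0.035,0,0,0,0,0,0.036,-0.035,0,0,0,0,0,0.036,-0.035,0,0,0,0,0,0.036,-0.035,0,0,0,0,0,0.036,-0.035,0,0,0,0,0,0.036,-0.035,0,0,0,0,0,0.036,-0.035,0,0,0,0,0,0.036,-0.035,0,0,0,0,0,0.036,-0.035,0,0,0,0]'
python3 -m inch '[0,0,0,10.5,0,0,0,0,0,0,10.5,0,0,0,0,0,0,10.5,0,0,0,0,0,0,10.5,0,0,0,0,0,0,10.5,0,0,0,0,0,0,10.5,0,0,0,0,0,0,10.5,0,0,0,0,0,0,10.5,0,0,0,0,0,0,10.5,0,0,0,0,0,0,10.5,0,0,0,0,0,0,10.5,0,0,0,0,0,0,10.5,0,0,0]'
cat >> h.py <<'E'
def st(tgt=None,yaw=None):
    from plant import ctrl
    np.set_printoptions(precision=4,suppress=True)
    o=ctrl.get_obs();Rm=toolR(o);y=Rm[:2,1];x=Rm[:,0]
    tp=o["tool_pos"]+.178*x
    print("t",round(o["clock"],2),"tcp",o["tool_pos"],"tip",tp,"yang",round(np.degrees(np.arctan2(y[1],y[0])),2),"xax",x,"F",o["force"],"M",o["moment"],"open",round(o["opening"],4),"j",o["joint_pos"].round(1))
    if tgt is not None: print(" tool-frame move so tip->tgt",Rm.T@(np.array(tgt)-tp))
    if yaw is not None: # desired tool: x down, y at yaw
        c,n=np.cos(np.radians(yaw)),np.sin(np.radians(yaw))
        D=np.column_stack([[0,0,-1],[c,n,0],np.cross([0,0,-1],[c,n,0])]);print(" rotvec deg",R.from_matrix(Rm.T@D).as_rotvec(degrees=True))
    return o
E
python3 -c "
from h import *
st([.512,.0155,.11],114.6)"
```

```text
clock: 1.6
tool_pos: [0.4801, 0.0809, 0.4023]
orientation: [92.2, 89.6, -106.1]
force: [1.2, 0.7, 0.3]
opening: 0.0004
clock: 3.1
tool_pos: [0.4793, 0.0756, 0.3984]
orientation: [-169.0, 89.2, -136.3]
force: [-0.8, -0.6, 0.2]
opening: 0.0001
t 3.1 tcp [0.4793 0.0756 0.3984] tip [0.4776 0.0739 0.2204] yang 122.7 xax [-0.0099 -0.0095 -0.9999] F [-0.802  -0.6418  0.237 ] M [ 0.1117 -0.1321 -0.0255] open 0.0001 j [ 32.3   2.9 -22.9   0.2 -65.  -89.7]
 tool-frame move so tip->tgt [ 0.1106 -0.0675 -0.0011]
 rotvec deg [ 8.1007 -0.7601  0.2037]
```

```bash
python3 -m inch '[0.02,-0.017,0,4,-0.4,0,0,0.025,-0.02,0,4,-0.4,0,0,0.025,-0.018,0,0,0,0,0,0.025,-0.012,0,0,0,0,0]'
python3 -c "
from h import *
st([.512,.0155,.105],114.6)"
```

```text
clock: 3.6
tool_pos: [0.5111, 0.0151, 0.3025]
orientation: [-29.4, 89.6, -5.0]
force: [-0.4, 0.1, 0.1]
opening: 0.0006
t 3.6 tcp [0.5111 0.0151 0.3025] tip [0.5122 0.015  0.1245] yang 114.37 xax [ 0.0062 -0.0005 -1.    ] F [-0.4129  0.0673  0.0968] M [ 0.0972 -0.0971 -0.0677] open 0.0006 j [ 23.8  10.5 -28.    0.2 -51.2 -89.6]
 tool-frame move so tip->tgt [ 0.0195  0.0006 -0.0001]
 rotvec deg [-0.2273  0.3078  0.1744]
```

```bash
python3 -m inch '[0.012,0,0,0,0.3,0,0,0.010,0,0,0,0,0,0,0,0,0,0,0,0,0]'
python3 - <<'E'
from h import *
from plant import ctrl
st([.512,.0155,.095],114.6)
s=ctrl.snapshot("side");cv2.imwrite("pics/s1.png",cv2.resize(s["color"][180:310,250:430],None,fx=4,fy=4,interpolation=cv2.INTER_CUBIC)[:,:,::-1])
E
```

```text
clock: 3.98
tool_pos: [0.5106, 0.0148, 0.2781]
orientation: [-144.2, 89.7, -119.9]
force: [0.8, -0.3, 0.1]
opening: 0.0005
t 3.98 tcp [0.5106 0.0148 0.2781] tip [0.5102 0.0141 0.1001] yang 114.31 xax [-0.0024 -0.0042 -1.    ] F [ 0.7865 -0.2825  0.0668] M [ 0.0712 -0.1221  0.0356] open 0.0005 j [ 23.8  12.3 -29.5   0.2 -48.4 -89.6]
 tool-frame move so tip->tgt [0.0051 0.0005 0.0023]
 rotvec deg [-0.2938 -0.2239  0.1605]
```

View pics/s1.png

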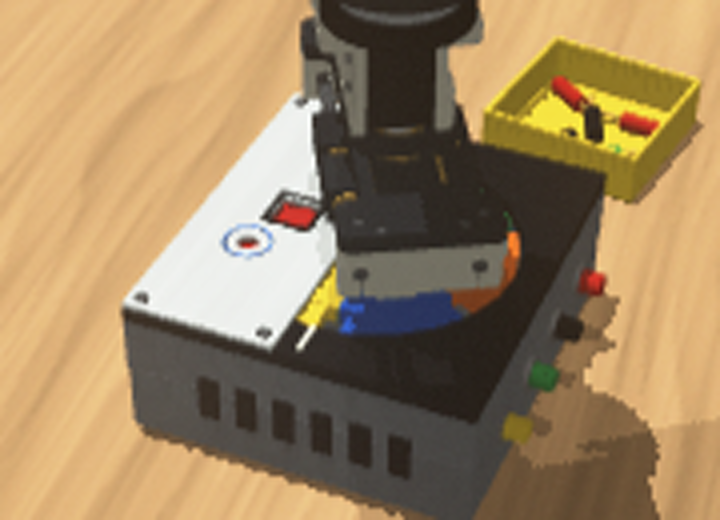

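Run:
```python
from h import *
from plant import ctrl
o=ctrl.get_obs();Rm=toolR(o);s=ctrl.snapshot("side")
img=cv2.resize(s["color"][180:310,250:430],None,fx=4,fy=4,interpolation=cv2.INTER_CUBIC)[:,:,::-1].copy()
for dx in(.178,.159,.112):
  for y in(.021,-.021):
    for z in(.0095,-.0095):
      u,v=proj(s,o["tool_pos"]+Rm@[dx,y,z]);cv2.circle(img,(int((u-250)*4),int((v-180)*4)),3,{.178:(0,0,255),.159:(0,255,255),.112:(255,0,255)}[dx],-1)
cv2.imwrite("pics/s2.png",img)
dep=s["depth"]
for u,v in((352,244),(358,242),(340,248),(372,240)):print(at_depth(s,u,v))
```

```text
[0.47753104 0.10495418 0.19414569]
[0.46797103 0.09865683 0.19642241]
[0.49990568 0.10670137 0.18048871]
[0.44399616 0.08988398 0.20034364]
```

View pics/s2.png

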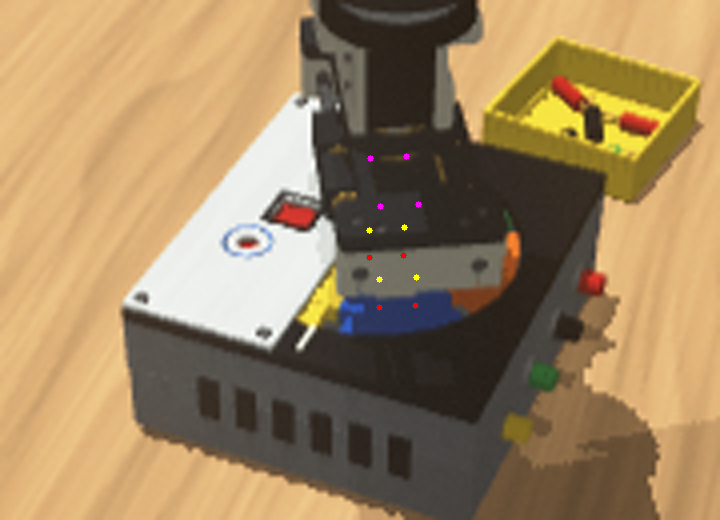

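The grey block is the gripper body, at z about 0.19. The fingers are hidden behind it and are clear of everything, so I'll feel down.

```bash
python3 -m inch '[0.003,0,0.001,0,0,0,0,0,0,0,0,0,0,0]'
python3 -m inch '[0.002,0,0,0,0,0,0,0,0,0,0,0,0,0]'
python3 -m inch '[0.002,0,0,0,0,0,0,0,0,0,0,0,0,0]'
python3 -c "
from h import *
st([.512,.0155,.095],114.6)"
```

```text
clock: 4.32
tool_pos: [0.5123, 0.0159, 0.2772]
orientation: [-82.1, 89.8, -57.7]
force: [0.3, 0.0, 1.3]
opening: 0.0006
clock: 4.58
tool_pos: [0.5124, 0.0161, 0.2755]
orientation: [-67.1, 89.8, -42.7]
force: [0.5, 0.5, -0.4]
opening: 0.0003
clock: 4.82
tool_pos: [0.5123, 0.016, 0.2734]
orientation: [-66.9, 89.8, -42.5]
force: [-0.7, -0.0, 0.2]
opening: 0.0009
t 4.83 tcp [0.5123 0.016  0.2734] tip [0.5128 0.0156 0.0954] yang 114.38 xax [ 0.0026 -0.0024 -1.    ] F [-0.7311 -0.0188  0.1862] M [ 0.1109 -0.1801  0.0212] open 0.0009 j [ 23.8  12.7 -29.8   0.3 -47.5 -89.6]
 tool-frame move so tip->tgt [ 0.0004  0.0002 -0.0008]
 rotvec deg [-0.2191  0.0794  0.1868]
```

```bash
for i in 1 ; do python3 -m inch '[0.0025,0,0,0,0,0,0,0,0,0,0,0,0,0]'; python3 -m inch '[0.0015,0,0,0,0,0,0]';  python3 -m inch '[0.0015,0,0,0,0,0,0]'; done
```

```text
clock: 5.08
tool_pos: [0.5123, 0.016, 0.2706]
orientation: [-71.2, 89.8, -46.8]
force: [0.4, -0.2, 0.9]
opening: 0.0005
clock: 5.2
tool_pos: [0.5124, 0.016, 0.2691]
orientation: [-67.5, 89.8, -43.1]
force: [0.0, -0.5, 0.3]
opening: 0.0002
clock: 5.32
tool_pos: [0.5124, 0.016, 0.2675]
orientation: [-67.2, 89.8, -42.8]
force: [0.2, 0.3, -0.1]
opening: 0.0003
```

```bash
python3 -m inch '[0.0015,0,0,0,0,0,0]'
```

```text
clock: 5.45
tool_pos: [0.5124, 0.0161, 0.2661]
orientation: [-62.8, 89.8, -38.4]
force: [-2.4, 1.0, 5.7]
opening: 0.0006
```

```bash
python3 -m inch '[0.0005,0,0,0,0,0,0]'; python3 -m inch '[0.0003,0,0,0,0,0,0]'; python3 -m inch '[0.0,0,0,0,0,0,0]'; python3 -c "
from h import *
st([.512,.0155,.095],114.6)"
```

```text
clock: 5.58
tool_pos: [0.5124, 0.0162, 0.2658]
orientation: [-60.6, 89.8, -36.2]
force: [-1.9, 1.1, 5.8]
opening: 0.0006
clock: 5.7
tool_pos: [0.5124, 0.0162, 0.2659]
orientation: [-59.7, 89.8, -35.4]
force: [-1.8, 0.2, 5.3]
opening: 0.0004
clock: 5.82
tool_pos: [0.5124, 0.0162, 0.2662]
orientation: [-61.0, 89.8, -36.6]
force: [-1.4, 0.7, 5.5]
opening: 0.0005
t 5.83 tcp [0.5124 0.0162 0.2662] tip [0.513  0.0158 0.0882] yang 114.41 xax [ 0.0032 -0.0023 -1.    ] F [-1.4354  0.7202  5.454 ] M [0.2347 0.6364 0.0016] open 0.0005 j [ 23.9  13.2 -30.2   0.3 -46.4 -89.6]
 tool-frame move so tip->tgt [-0.0068  0.0001 -0.001 ]
 rotvec deg [-0.1901  0.1087  0.1967]
```

```bash
python3 -m inch '[0.001,0,0,0,0,0,0]'; python3 -m inch '[0.0008,-0.0001,-0.0035,-4,0,0,0,0.0008,-0.0001,-0.0035,-4,0,0,0]'; python3 -m inch '[0.0008,-0.0001,-0.0035,-4,0,0,0,0.0008,-0.0001,-0.0035,-4,0,0,0]'; python3 -c "
from h import *
o=st(None,106)
d=o['tool_pos']+.178*toolR(o)[:,0]-[.533,-.03,0];print(np.degrees(np.arctan2(d[1],d[0])),np.hypot(d[0],d[1]))"
```

```text
clock: 5.95
tool_pos: [0.5124, 0.0162, 0.2655]
orientation: [-58.8, 89.8, -34.4]
force: [-2.7, 1.9, 6.6]
opening: 0.0005
clock: 6.2
tool_pos: [0.5081, 0.0139, 0.2656]
orientation: [-35.0, 89.5, -2.3]
force: [0.2, 2.9, 5.3]
opening: 0.0003
clock: 6.45
tool_pos: [0.5042, 0.011, 0.2657]
orientation: [-32.6, 89.1, 8.5]
force: [-1.4, 4.4, 5.7]
opening: 0.0007
t 6.45 tcp [0.5042 0.011  0.2657] tip [0.507  0.0114 0.0878] yang 131.02 xax [ 0.0156  0.0023 -0.9999] F [-1.3612  4.3784  5.7333] M [ 1.8428  0.3241 -0.0535] open 0.0007 j [ 23.7  12.3 -31.6   0.3 -45.2 -72.9]
 rotvec deg [25.0262  0.8562  0.3125]
122.14975118756148 0.04892517433215782
```

```bash
cat >> h.py <<'E'
def ws():
    from plant import ctrl
    o=ctrl.get_obs();Rm=toolR(o);y=Rm[:2,1];yaw=np.degrees(np.arctan2(y[1],y[0]))
    st(None,yaw)
    d=o['tool_pos']+.178*Rm[:,0]-[.533,-.03,0];a=np.arctan2(d[1],d[0])
    e=np.array([np.cos(a),np.sin(a)]);tt=np.array([-e[1],e[0]])
    print("tip ang(world)",np.degrees(a)%360,"r",np.hypot(d[0],d[1]),"yaw",yaw%360,"Frad",o["force"][:2]@e,"Ftan",o["force"][:2]@tt)
E
python3 -m inch '[0.001,0,-0.004,-1,0.4,0.1,0,0.001,0,-0.004,-1,0.3,0.1,0]'; python3 -c "
from h import *
ws()"
```

```text
clock: 6.7
tool_pos: [0.5003, 0.007, 0.2657]
orientation: [-46.1, 89.3, -2.8]
force: [1.6, 3.9, 6.2]
opening: 0.0004
t 6.7 tcp [0.5003 0.007  0.2657] tip [0.5023 0.0069 0.0877] yang 133.23 xax [ 0.0114 -0.0006 -0.9999] F [1.5654 3.8606 6.2188] M [ 1.4059 -0.2858  0.0644] open 0.0004 j [ 23.5  12.1 -32.    0.4 -45.3 -70.5]
 rotvec deg [0.0019 0.4523 0.4695]
tip ang(world) 129.7416503145094 r 0.047995743812699096 yaw 133.23062645907854 Frad 1.9677561031549435 Ftan -3.6718363924736384
```

```bash
python3 -m inch '[0.0012,0.0005,-0.004,-3,0.3,0.2,0,0.0012,0.0005,-0.004,-3,0.3,0.2,0]'
python3 - <<'E'
from h import *
from plant import ctrl
ws()
t=ctrl.snapshot("top");cv2.imwrite("pics/t3.png",cv2.resize(t["color"][190:320,270:410],None,fx=4,fy=4,interpolation=cv2.INTER_CUBIC)[:,:,::-1])
E
```

```text
clock: 6.95
tool_pos: [0.4967, 0.0032, 0.2656]
orientation: [-57.3, 89.6, -7.7]
force: [1.2, 1.6, 6.7]
opening: 0.0007
t 6.95 tcp [0.4967 0.0032 0.2656] tip [0.4981 0.0031 0.0876] yang 139.53 xax [ 0.0076 -0.001  -1.    ] F [1.2267 1.6004 6.6511] M [ 0.8548 -0.8781 -0.0019] open 0.0007 j [ 23.2  11.8 -32.3   0.3 -45.5 -63.9]
 rotvec deg [0.0008 0.2391 0.372 ]
tip ang(world) 136.58350495729516 r 0.04810765613671539 yaw 139.5251703896457 Frad 0.20892487865517595 Ftan -2.0055798709117125
```

View pics/t3.png

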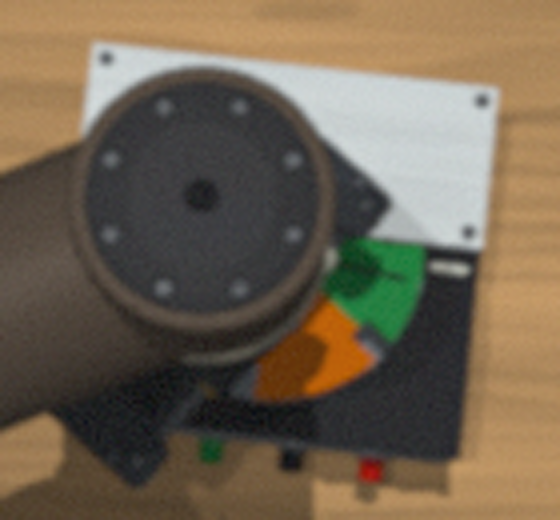

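The wheel follows the fingertips: the green mid-line, near (400,275), has turned about 20° counter-clockwise. I'll continue.

```bash
python3 -m inch '[0.0012,0.0005,-0.004,-3.5,0.2,0.2,0,0.0012,0.0002,-0.004,-3.5,0.1,0.2,0,0.0012,0.0002,-0.004,-3.5,0.1,0.2,0,0.0012,0.0002,-0.004,-3.5,0.1,0.1,0]'; python3 -c "
from h import *
ws()"
```

```text
clock: 7.5
tool_pos: [0.49, -0.0075, 0.2646]
orientation: [-31.7, 89.7, 32.6]
force: [-2.7, 4.4, 8.9]
opening: 0.0004
t 7.5 tcp [ 0.49   -0.0075  0.2646] tip [ 0.4907 -0.007   0.0866] yang 154.27 xax [ 0.0041  0.0026 -1.    ] F [-2.7339  4.4184  8.9077] M [ 1.7806  1.0773 -0.0477] open 0.0004 j [ 22.1  11.4 -33.   -0.1 -45.4 -47.8]
 rotvec deg [0.0003 0.2352 0.1452]
tip ang(world) 151.48372641930175 r 0.048104290362371675 yaw 154.269856511073 Frad 4.511631509990476 Ftan -2.577154060864025
```

```bash
python3 -m inch '[0.0008,0.001,-0.004,-3.5,0.1,0.1,0,0.0008,0.0006,-0.004,-3.5,0.1,0.1,0,0.0008,0.0006,-0.004,-3.5,0.1,0.1,0,0.0008,0.0006,-0.004,-3.5,0.1,0.1,0]'; python3 -c "
from h import *
ws()"
```

```text
clock: 8.0
tool_pos: [0.4848, -0.0199, 0.2651]
orientation: [-60.8, 89.7, 18.1]
force: [-1.7, 3.5, 7.6]
opening: 0.0001
t 8.0 tcp [ 0.4848 -0.0199  0.2651] tip [ 0.4858 -0.0195  0.0871] yang 168.89 xax [ 0.0058  0.0019 -1.    ] F [-1.7183  3.5445  7.5797] M [1.518  0.4695 0.0715] open 0.0001 j [ 20.9  10.9 -33.6   0.  -45.2 -32.1]
 rotvec deg [0.0005 0.1697 0.3039]
tip ang(world) 167.4816917300158 r 0.04835909271330608 yaw 168.88882956918283 Frad 2.4457242955576657 Ftan -3.087836972233436
```

```bash
python3 -m inch '[0.0009,0.0005,-0.004,-4,0.1,0.2,0,0.0009,0.0005,-0.004,-4,0.1,0.1,0,0.0009,0.0005,-0.004,-4,0.1,0.1,0,0.0009,0.0005,-0.004,-4,0.1,0.1,0]'; python3 -m inch '[0.0009,0.0005,-0.004,-4,0.1,0.2,0,0.0009,0.0005,-0.004,-4,0.1,0.1,0,0.0009,0.0005,-0.004,-4,0.1,0.1,0,0.0009,0.0005,-0.004,-4,0.1,0.1,0]'
python3 - <<'E'
from h import *
from plant import ctrl
ws()
t=ctrl.snapshot("top");a=cv2.resize(t["color"][190:320,270:410],None,fx=3,fy=3,interpolation=cv2.INTER_CUBIC)[:,:,::-1]
t=ctrl.snapshot("side");b=cv2.resize(t["color"][180:310,270:400],None,fx=3,fy=3,interpolation=cv2.INTER_CUBIC)[:,:,::-1]
cv2.imwrite("pics/t4.png",np.hstack([a,b]))
E
```

```text
clock: 8.5
tool_pos: [0.4836, -0.0343, 0.2648]
orientation: [-113.4, 89.7, -17.8]
force: [-2.4, 2.9, 8.4]
opening: 0.0004
clock: 9.0
tool_pos: [0.4872, -0.0495, 0.2647]
orientation: [-165.3, 89.4, -53.0]
force: [-1.2, 2.1, 8.2]
opening: 0.0005
t 9.0 tcp [ 0.4872 -0.0495  0.2647] tip [ 0.4883 -0.051   0.0867] yang -157.76 xax [ 0.0063 -0.0083 -0.9999] F [-1.2108  2.1464  8.197 ] M [1.1681 0.6254 0.0117] open 0.0005 j [ 17.5  11.3 -33.4   0.8 -45.1   4.2]
 rotvec deg [-0.0008 -0.578   0.1518]
tip ang(world) 205.20751285338272 r 0.04935507451288936 yaw 202.2423553100276 Frad 0.18139118453847425 Ftan -2.4576740357725266
```

View pics/t4.png

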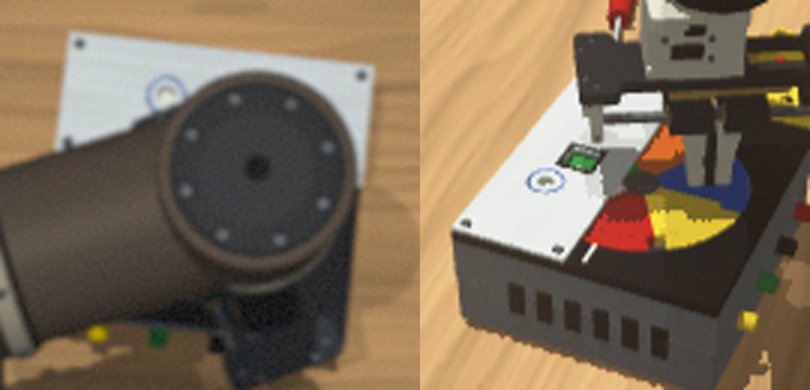

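The window now shows green, with the red/yellow boundary visible near (655,225). I'll go most of the remaining 23° and then measure.

```bash
python3 -m inch '[0.0009,0.0003,-0.004,-5,-0.2,0.1,0,0.0009,0.0003,-0.004,-5,-0.2,0.1,0,0.0009,0.0003,-0.004,-4.5,-0.1,0.1,0,0.0009,0.0003,-0.003,-4,-0.1,0,0]'
cat >> h.py <<'E'
SECT=dict(green=(0,),white=(60,),red=(120,),yellow=(180,),blue=(240,),orange=(300,))
def wheel(s,ax,yaw,zw,r0=.03,r1=.058,a0=95,a1=265,show=None):
    """polar-unroll wheel; return boundaries seen (unit deg)"""
    hsv=cv2.cvtColor(s["color"],cv2.COLOR_RGB2HSV).astype(int)
    ang=np.arange(a0,a1,.5);rows=[]
    rr=np.arange(r0,r1,.002)
    out=[]
    for a in ang:
        w=np.radians(a+yaw);P=[proj(s,[ax[0]+r*np.cos(w),ax[1]+r*np.sin(w),zw]) for r in rr]
        px=[cv2.getRectSubPix(s["color"],(1,1),(float(u),float(v)))[0,0] for u,v in P]
        rows.append(px)
    im=np.array(rows,np.uint8).transpose(1,0,2)
    if show: cv2.imwrite(show,cv2.resize(im,None,fx=2,fy=8,interpolation=cv2.INTER_NEAREST)[:,:,::-1])
    h=cv2.cvtColor(im,cv2.COLOR_RGB2HSV)
    return ang,im,h
def bounds(ang,h):
    hh=h[...,0].astype(int);S=h[...,1];V=h[...,2]
    lab=np.full(hh.shape,-1)
    ok=(S>110)&(V>70)
    lab[ok&((hh<5)|(hh>172))]=2;lab[ok&(hh>=7)&(hh<17)]=5;lab[ok&(hh>=20)&(hh<36)]=3;lab[ok&(hh>=45)&(hh<85)]=0;lab[ok&(hh>=100)&(hh<130)]=4
    lab[(S<60)&(V>130)]=1
    res={}
    for k in range(6):
        n=(k+1)%6;v=[]
        for row in lab:
            i=np.where(row==k)[0];j=np.where(row==n)[0]
            if len(i)>4 and len(j)>4:
                # boundary min misclass
                c=[(np.sum(i>q)+np.sum(j<q)) for q in range(len(ang))];m=np.where(np.array(c)==min(c))[0]
                if 0<np.median(m)<len(ang)-1: v.append(ang[0]+.5*np.mean(m))
        if len(v)>2: res[k]=(np.median(v)-(30+60*k)+180)%360-180,np.std(v),len(v)
    return res
E
python3 - <<'E'
from h import *
from plant import ctrl
ws()
s=ctrl.snapshot("side");pickle.dump(s,open("pics/s5.pkl","wb"))
b=cv2.resize(s["color"][180:310,270:400],None,fx=4.4,fy=4.4,interpolation=cv2.INTER_CUBIC)[:,:,::-1]
cv2.imwrite("pics/t5.png",b)
for z in(.0865,.088):
  a,im,h=wheel(s,(.5326,-.0288),-5.5,z,show="pics/pol5.png");print(bounds(a,h))
s=pickle.load(open("pics/side0.pkl","rb"));a,im,h=wheel(s,(.5326,-.0288),-5.5,.0885);print("init side",bounds(a,h))
s=pickle.load(open("pics/top0.pkl","rb"));a,im,h=wheel(s,(.5331,-.0307),-5.3,.0885);print("init top",bounds(a,h))
E
```

```text
clock: 9.6
tool_pos: [0.4958, -0.0632, 0.2647]
orientation: [-155.7, 89.8, -24.3]
force: [-2.4, -0.2, 9.1]
opening: 0.0002
t 9.6 tcp [ 0.4958 -0.0632  0.2647] tip [ 0.4964 -0.0635  0.0867] yang -138.59 xax [ 0.0034 -0.0015 -1.    ] F [-2.416  -0.234   9.1488] M [ 0.1962  0.8455 -0.0204] open 0.0002 j [ 15.4  12.2 -31.9   0.2 -45.7  25.9]
 rotvec deg [-0.0002 -0.1957  0.0882]
tip ang(world) 222.42656414266952 r 0.049611263954737625 yaw 221.40609607239531 Frad 1.9411986544807085 Ftan -1.457196976032899
{2: (np.float64(-11.75), np.float64(0.4490731195102493), 15), 3: (np.float64(-5.5), np.float64(1.5858751527153705), 15), 4: (np.float64(-28.25), np.float64(10.33080789270502), 13)}
{2: (np.float64(-13.0), np.float64(0.32744804507314174), 15), 3: (np.float64(-8.0), np.float64(1.0456258094238748), 15), 4: (np.float64(-29.5), np.float64(10.263135560373945), 14)}
init side {4: (np.float64(-114.25), np.float64(0.3472111109333277), 15), 5: (np.float64(-110.0), np.float64(1.2331080875395943), 15)}
init top {3: (np.float64(-114.5), np.float64(0.19515618744994995), 8), 4: (np.float64(-117.25), np.float64(0.1870828693386971), 15), 5: (np.float64(-116.25), np.float64(0.3439961240091715), 15)}
```

View pics/t5.png

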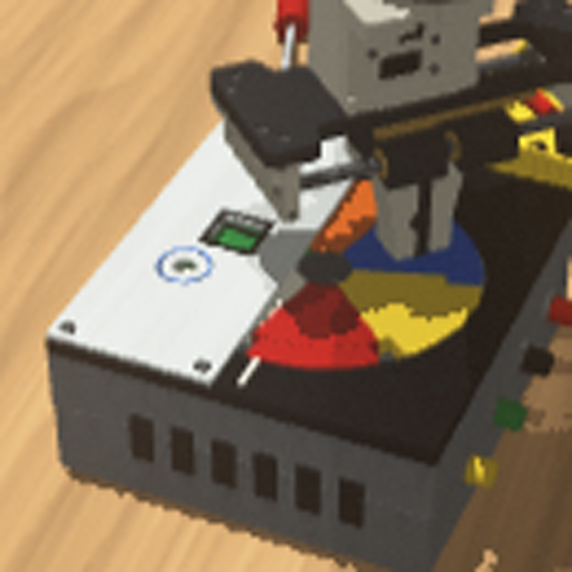

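```bash
python3 -m inch '[0.0007,0.0006,-0.004,-3,-0.1,0.1,0,0.0007,0.0004,-0.003,-3,-0.1,0,0]'
python3 -c "
from h import *
ws()"
```

```text
clock: 9.9
tool_pos: [0.501, -0.069, 0.2649]
orientation: [-133.6, 89.8, 4.3]
force: [-2.1, 1.9, 7.8]
opening: 0.0002
t 9.9 tcp [ 0.501  -0.069   0.2649] tip [ 0.5016 -0.0689  0.087 ] yang -132.15 xax [ 0.0033  0.0002 -1.    ] F [-2.0753  1.9224  7.8157] M [ 0.9704  0.7754 -0.0025] open 0.0002 j [ 14.5  12.7 -31.1   0.  -46.   33.4]
 rotvec deg [-0.0002 -0.1297  0.1363]
tip ang(world) 231.13522987113856 r 0.04999728892083226 yaw 227.85293686900937 Frad -0.19458706563925876 Ftan -2.8221824078424707
```

```bash
python3 -m inch '[-0.01,0,0,0,0,0,0,-0.02,0,0,0,0,0,0,-0.04,0,0,0,0,0,0,-0.04,0,0,0,0,0,0,0,-0.024,0.031,0,0,0,0,0,-0.024,0.031,0,0,0,0,0,-0.024,0.031,0,0,0,0,0,-0.024,0.031,0,0,0,0,0,-0.024,0.031,0,0,0,0.04,0,-0.024,0.031,0,0,0,0.04,0,-0.024,0.031,0,0,0,0.04,0,-0.024,0.031,0,0,0,0.04,0,0,0,0,0,0,0.04]'
python3 - <<'E'
from h import *
from plant import ctrl
ws()
for n in("top","side"):
  s=ctrl.snapshot(n);pickle.dump(s,open(f"pics/{n}6.pkl","wb"))
  c=s["color"][190:320,270:410] if n=="top" else s["color"][180:310,270:410]
  cv2.imwrite(f"pics/{n}6.png",cv2.resize(c,None,fx=4.2,fy=4.2,interpolation=cv2.INTER_CUBIC)[:,:,::-1])
  ax,yw=((.5331,-.0307),-5.3) if n=="top" else ((.5326,-.0288),-5.5)
  for dx,dy in((0,0),(.001,0),(0,.001)):
    a,im,h=wheel(s,(ax[0]+dx,ax[1]+dy),yw,.089,r1=.06,show=f"pics/pol{n}6.png");print(n,{k:[round(float(x),2) for x in v] for k,v in bounds(a,h).items()})
E
```

```text
clock: 11.52
tool_pos: [0.4449, 0.248, 0.3832]
orientation: [-133.6, 89.7, 3.2]
force: [-0.4, -0.3, 0.6]
opening: 0.039
t 11.53 tcp [0.4449 0.248  0.3832] tip [0.4458 0.2481 0.2052] yang -133.22 xax [ 0.0051  0.0003 -1.    ] F [-0.3751 -0.2598  0.6022] M [ 0.0384  0.0665 -0.0246] open 0.039 j [ 51.4   5.7 -21.9   0.2 -62.2  -4.7]
 rotvec deg [-0.0004 -0.2028  0.2128]
tip ang(world) 107.40757449404882 r 0.2914409693690843 yaw 226.7760900394061 Frad -0.13565713418742442 Ftan 0.4356553052164089
top {2: [-7.25, 0.86, 15.0], 3: [-3.0, 0.17, 15.0]}
top {2: [-6.25, 0.66, 15.0], 3: [-3.5, 0.17, 15.0], 4: [-6.25, 0.29, 12.0]}
top {2: [-6.25, 0.71, 15.0], 3: [-2.0, 0.35, 15.0]}
side {}
side {}
side {}
```

View pics/top6.png

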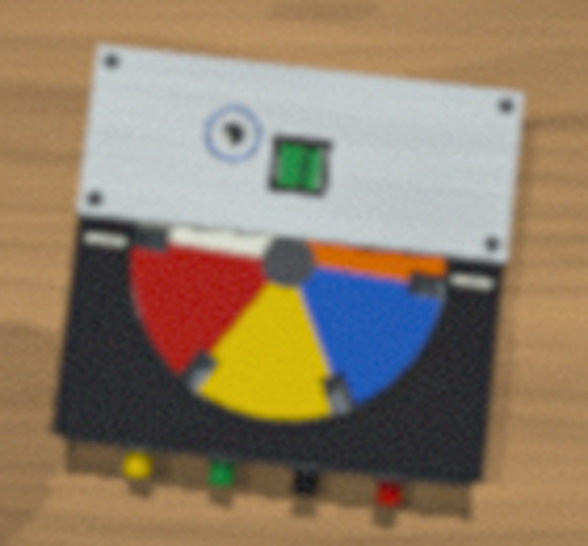

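View pics/side6.png

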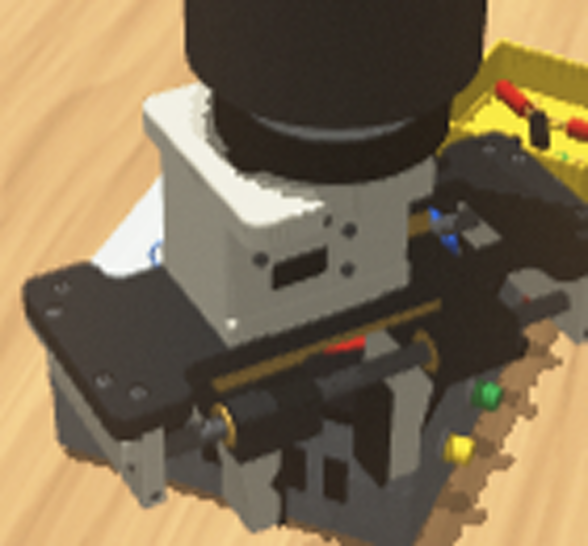

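```bash
cat > wf.py <<'E'
from h import *
from scipy.optimize import least_squares
def fit(s,ax,yaw,z,rs=(.02,.06)):
    H=cv2.cvtColor(s["color"],cv2.COLOR_RGB2HSV).astype(float)
    pts=[]
    rr=np.arange(*rs,.002)
    for k,(c1,c2) in {2:('r','y'),3:('y','b'),4:('b','o')}.items():pass
    ang=np.arange(92,268,.25)
    rgb=s["color"].astype(np.float32)
    P={2:[],3:[],4:[]}
    for r in rr:
        w=np.radians(ang+yaw);uv=np.array([proj(s,[ax[0]+r*np.cos(q),ax[1]+r*np.sin(q),z]) for q in w],np.float32)
        c=cv2.remap(rgb,uv[:,0].reshape(1,-1),uv[:,1].reshape(1,-1),cv2.INTER_LINEAR)[0]
        # red->yellow : G-channel ; yellow->blue : B-R ; blue->orange: R-B
        g=c[:,1]/(c[:,0]+1)   # red low, yellow high
        br=c[:,2]-c[:,0]
        def cross(sig,lo,hi,up):
            m=(ang>lo)&(ang<hi);x=ang[m];y=sig[m]
            t=.5*(np.percentile(y,10)+np.percentile(y,90));b=(y>t) if up else (y<t)
            cost=np.array([np.sum(b[:i])+np.sum(~b[i:]) for i in range(len(x))]);return x[np.argmin(cost)]
        for k,a in((2,cross(g,125,175,True)),(3,cross(br,180,235,True)),(4,cross(br,235,267,False))):
            q=np.radians(a+yaw);P[k].append((ax[0]+r*np.cos(q),ax[1]+r*np.sin(q)))
    for k in P:P[k]=np.array(P[k])
    ks=[2,3]+([4] if np.ptp(P[4][:,0])<1 else [])
    def f(q):
        o=[]
        for k in ks:
            t=np.radians(30+60*k+q[2]+yaw);d=P[k]-q[:2];o.append((-np.sin(t)*d[:,0]+np.cos(t)*d[:,1])*1e3)
        return np.concatenate(o)
    r=least_squares(f,[ax[0],ax[1],-4],loss='soft_l1',f_scale=.5,x_scale=[1e-3,1e-3,1])
    return r.x,np.sqrt(np.mean(r.fun**2)),[np.round(f(r.x)[i*len(rr):(i+1)*len(rr):4],1) for i in range(3)]
if __name__=="__main__":
    import sys
    s=pickle.load(open(sys.argv[1],"rb"));np.set_printoptions(precision=4,suppress=True)
    print(fit(s,(.5331,-.0307),-5.3,.089))
E
python3 wf.py pics/top6.pkl
python3 - <<'E'
from h import *
s=pickle.load(open("pics/top6.pkl","rb"))
z=lambda x,y:(270+(x+.5)/4.2-.5,190+(y+.5)/4.2-.5)
for n,a,b,h in(("ticks",(105,240),(472,282),.092),("notch",(152,238),(426,284),.087),("cov",(78,213),(508,262),.095),("far",(100,45),(523,94),.095),("near",(56,432),(479,482),.092),("line",(300,166),(289,262),.089)):
    A=at_z(s,*z(*a),h);B=at_z(s,*z(*b),h);d=A-B;print(n,np.degrees(np.arctan2(d[1],d[0]))-90,(A+B)/2)
E
```

```text
(array([ 0.5331, -0.0327, -7.7312]), np.float64(1.0395879758129005), [array([-2.3, -1.6, -1.1, -0.3,  0.1]), array([-0.8, -0.1,  0.6,  1.2,  1.9]), array([-1.3, -1.1, -0.6, -0.1,  0.2])])
ticks -5.5652333184757055 [ 0.53337618 -0.03022281  0.092     ]
notch -8.593952290794576 [ 0.53403964 -0.0306098   0.087     ]
cov -5.549291730559602 [ 0.54510103 -0.03222708  0.095     ]
far -5.743368293615632 [ 0.6325467  -0.04049664  0.095     ]
near -5.679986122591714 [ 0.43354223 -0.02103619  0.092     ]
line -95.64834434271546 [ 0.55816901 -0.03315768  0.089     ]
```

```bash
cat > ov.py <<'E'
from h import *
import sys
def ov(s,ax,yaw,angs,out,z=.089,box=(190,320,270,410),f=5.5):
    r0,r1,c0,c1=box
    im=cv2.resize(s["color"][r0:r1,c0:c1],None,fx=f,fy=f,interpolation=cv2.INTER_CUBIC)[:,:,::-1].copy();ims=[]
    for a in angs:
        m=im.copy()
        def p(x,y,zz):
            w=np.radians(yaw);u,v=proj(s,[ax[0]+np.cos(w)*x-np.sin(w)*y,ax[1]+np.sin(w)*x+np.cos(w)*y,zz]);return int(round((u-c0+.5)*f-.5)),int(round((v-r0+.5)*f-.5))
        for k in range(1,5):
            t=np.radians(30+60*k+a);cv2.line(m,p(.012*np.cos(t),.012*np.sin(t),z),p(.08*np.cos(t),.08*np.sin(t),z),(255,255,0),1)
        for X in((.1,.11),(.1,-.11),(.0615,.0355),(.049,0)):cv2.circle(m,p(*X,.095),3,(255,0,255),1)
        for X in((-.1,.11),(-.1,-.11)):cv2.circle(m,p(*X,.092),3,(255,0,255),1)
        cv2.circle(m,p(0,0,z),3,(255,0,255),1)
        ims.append(m)
    cv2.imwrite(out,np.hstack(ims))
if __name__=="__main__":
    s=pickle.load(open("pics/top6.pkl","rb"))
    ov(s,(.5333,-.0305),-5.5,[-4],"pics/ov6.png")
E
python3 ov.py
```

```text
(no output)
```

View pics/ov6.png

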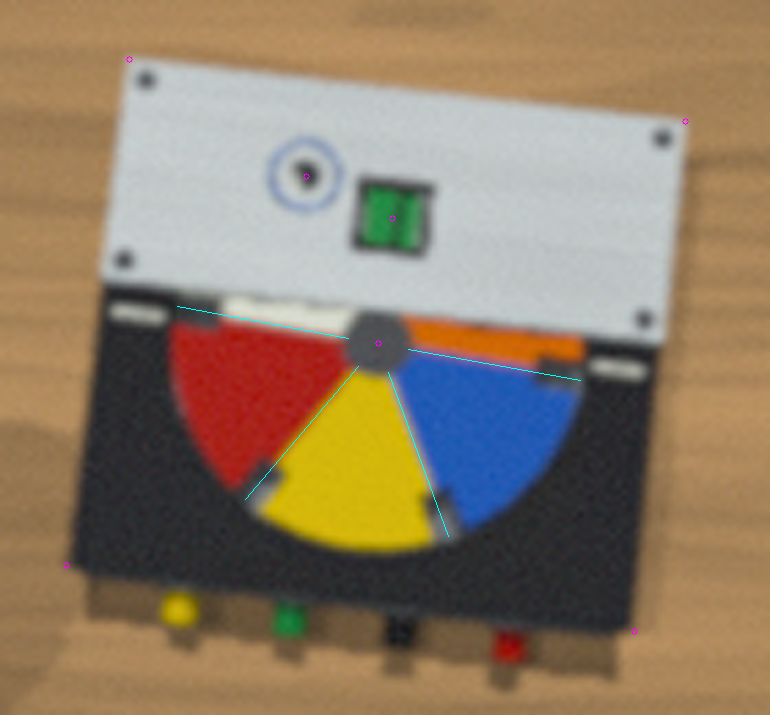

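The overlay and the notch/tick lines, with notches at (197,312) and (560,372), agree that the wheel is about 3° short. I'll go back for a small correction.

```bash
python3 -m inch '[0,0.024,-0.0312,0,0,0,0,0,0.024,-0.0312,0,0,0,0,0,0.024,-0.0312,0,0,0,0,0,0.024,-0.0312,0,0,0,0,0,0.024,-0.0312,0,0,0,0,0,0.024,-0.0312,0,0,0,0,0,0.024,-0.0312,0,0,0,0,0.03,0.024,-0.0312,0,0,0,0,0.04,0,0,0,-0.2,0.2,0,0.03,0,0,0,0,0,0]'
python3 -c "
from h import *
st([.4958,-.0635,.0905],-135)"
```

```text
clock: 12.88
tool_pos: [0.4924, -0.0851, 0.286]
orientation: [-135.5, 89.6, 0.3]
force: [0.8, -0.2, -0.3]
opening: 0.0005
t 12.88 tcp [ 0.4924 -0.0851  0.286 ] tip [ 0.4938 -0.0851  0.108 ] yang -134.22 xax [ 0.0076  0.     -1.    ] F [ 0.7895 -0.2175 -0.2726] M [0.038  0.0077 0.0117] open 0.0005 j [ 12.8  10.5 -30.5   0.1 -48.5  32.9]
 tool-frame move so tip->tgt [ 0.0175 -0.0168  0.0137]
 rotvec deg [ 0.7765 -0.3069  0.3056]
```

```bash
python3 -m inch '[0.004,-0.008,0.007,0,-0.3,0.3,0,0.006,-0.009,0.007,0,0,0,0,0.007,0,0,0,0,0,0]'
python3 -c "
from h import *
st([.4958,-.0635,.0905],-135)"
```

```text
clock: 13.25
tool_pos: [0.4937, -0.0633, 0.2689]
orientation: [67.5, 89.9, -156.9]
force: [-0.2, 0.4, 0.7]
opening: 0.0004
t 13.25 tcp [ 0.4937 -0.0633  0.2689] tip [ 0.4935 -0.0634  0.0909] yang -134.41 xax [-0.0012 -0.0005 -1.    ] F [-0.162   0.36    0.7262] M [ 0.0491 -0.013   0.0163] open 0.0004 j [ 15.4  11.8 -31.7   0.  -46.6  30.2]
 tool-frame move so tip->tgt [ 0.0003 -0.0015 -0.0017]
 rotvec deg [ 0.59    0.0275 -0.0672]
```

```bash
python3 -m inch '[0.0015,0,0,0,0,0,0]'; python3 -m inch '[0.0012,0,0,0,0,0,0]'; python3 -m inch '[0.0012,0,0,0,0,0,0]'; python3 -c "
from h import *
ws()"
```

```text
clock: 13.38
tool_pos: [0.4938, -0.0629, 0.2676]
orientation: [83.4, 90.0, -141.0]
force: [-0.9, 0.0, 0.7]
opening: 0.0007
clock: 13.5
tool_pos: [0.4939, -0.0628, 0.2669]
orientation: [135.6, 90.0, -88.7]
force: [-1.6, -0.9, 3.5]
opening: 0.0004
clock: 13.62
tool_pos: [0.4939, -0.0629, 0.2662]
orientation: [157.6, 90.0, -66.7]
force: [-1.7, -1.1, 5.4]
opening: 0.0005
t 13.62 tcp [ 0.4939 -0.0629  0.2662] tip [ 0.4939 -0.063   0.0882] yang -134.31 xax [ 0.0003 -0.0007 -1.    ] F [-1.6604 -1.1077  5.3624] M [-0.2838  0.8191  0.0086] open 0.0005 j [ 15.4  12.  -31.9   0.1 -46.1  30.2]
 rotvec deg [ 0.     -0.0408 -0.0168]
tip ang(world) 220.21542280000887 r 0.051180613397324756 yaw 225.68891513370562 Frad 1.9831059274332272 Ftan -0.22623730921673946
```

```bash
python3 -m inch '[0.0018,0,0,0,0,0,0]'; python3 -m inch '[0.0012,0.0,-0.002,-0.5,0,0,0,0.0012,0.0,-0.002,-0.5,0,0,0]'; python3 -c "
from h import *
ws()"
```

```text
clock: 13.75
tool_pos: [0.4938, -0.0631, 0.2649]
orientation: [164.2, 89.9, -60.1]
force: [-3.8, -0.3, 7.1]
opening: 0.0005
clock: 14.0
tool_pos: [0.4965, -0.0662, 0.2639]
orientation: [172.1, 89.9, -51.1]
force: [-5.2, 1.2, 12.1]
opening: 0.0006
t 14.0 tcp [ 0.4965 -0.0662  0.2639] tip [ 0.4966 -0.0664  0.0859] yang -133.25 xax [ 0.001  -0.0012 -1.    ] F [-5.1616  1.1621 12.1406] M [0.2307 1.753  0.0544] open 0.0006 j [ 15.   12.4 -31.7   0.1 -45.8  31.7]
 rotvec deg [ 0.     -0.0889 -0.0123]
tip ang(world) 225.02644044798953 r 0.051441187831030105 yaw 226.75028810937468 Frad 2.826013506976607 Ftan -4.472864813957674
```

```bash
python3 -m inch '[-0.01,0,0,0,0,0,0,-0.02,0,0,0,0,0,0,-0.04,0,0,0,0,0,0,-0.04,0,0,0,0,0,0,0,-0.024,0.031,0,0,0,0,0,-0.024,0.031,0,0,0,0,0,-0.024,0.031,0,0,0,0,0,-0.024,0.031,0,0,0,0,0,-0.024,0.031,0,0,0,0.04,0,-0.024,0.031,0,0,0,0.04,0,-0.024,0.031,0,0,0,0.04,0,-0.024,0.031,0,0,0,0.04,0,0,0,0,0,0,0.04]'
python3 - <<'E'
from ov import *
from plant import ctrl
s=ctrl.snapshot("top");pickle.dump(s,open("pics/top7.pkl","wb"))
ov(s,(.5333,-.0305),-5.5,[0],"pics/ov7.png")
st([.442,.2395,.053])
E
python3 wf.py pics/top7.pkl
```

```text
clock: 15.62
tool_pos: [0.4465, 0.2528, 0.3831]
orientation: [-105.9, 89.4, 30.5]
force: [-0.5, -0.5, -0.3]
opening: 0.0392
t 15.68 tcp [0.4465 0.2518 0.383 ] tip [0.4481 0.2527 0.205 ] yang -133.6 xax [ 0.0089  0.0052 -0.9999] F [0.1391 0.0241 0.5338] M [-0.0342  0.0015 -0.0096] open 0.0393 j [ 51.5   5.9 -21.7   0.2 -61.8  -5.2]
 tool-frame move so tip->tgt [ 0.1519  0.0153 -0.0043]
(array([ 0.5319, -0.0355, -6.875 ]), np.float64(7.828876419950881), [array([-3.9, -2.7, -1.7, -0.6,  0.8]), array([-1.8, -0.5,  0.9,  1.7,  2.7]), array([ -0.7,  -0.2,   0.4, -12.8, -22.1])])
```

View pics/ov7.png

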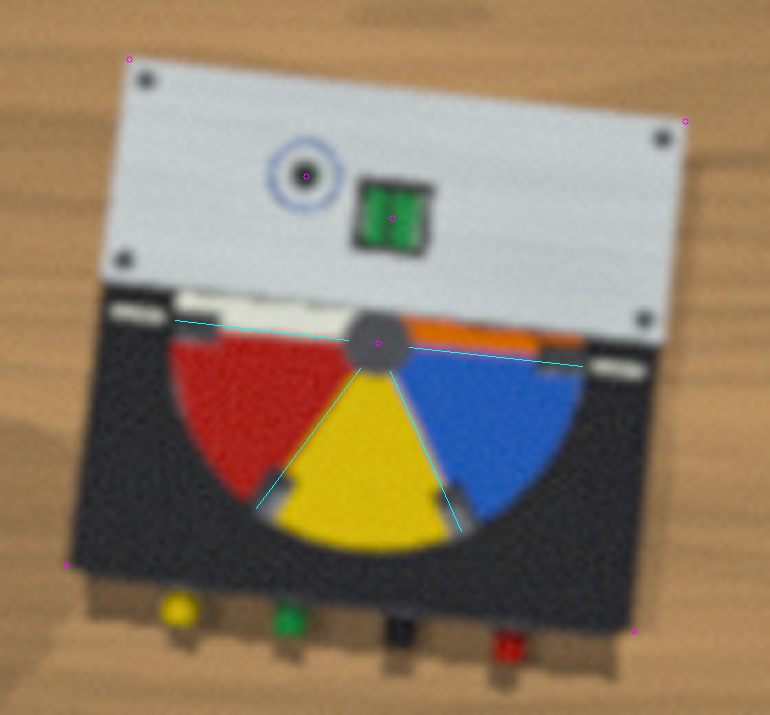

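Now the notches at (197,329) and (560,361) are about +1.5° past the tick line. The green line in the window at (389,218) agrees. That's under 2 mm at the hole, which is within the pin's draw, so I'll go for the pin.

```bash
python3 -m inch '[0.03,0.008,-0.003,0,-0.2,0.5,0.04,0.035,0.005,-0.001,0,0,0,0.04,0.02,0,0,0,0,0,0.04,0,0,0,0,0,0,0.04]'
python3 - <<'E'
from h import *
from plant import ctrl
st([.4425,.2395,.053],-134)
s=ctrl.snapshot("top");a=cv2.resize(s["color"][230:350,150:290],None,fx=3,fy=3,interpolation=cv2.INTER_CUBIC)
t=ctrl.snapshot("side");b=cv2.resize(t["color"][290:410,270:410],None,fx=3,fy=3,interpolation=cv2.INTER_CUBIC)
cv2.imwrite("pics/g8.png",np.hstack([a,b])[:,:,::-1])
E
```

```text
clock: 16.18
tool_pos: [0.4409, 0.2369, 0.2973]
orientation: [-74.7, 89.8, 61.5]
force: [0.6, -0.5, 0.6]
opening: 0.0401
t 16.18 tcp [0.4409 0.2369 0.2973] tip [0.4412 0.2374 0.1193] yang -133.74 xax [ 0.0016  0.003  -1.    ] F [ 0.6203 -0.4737  0.6002] M [ 0.0233 -0.0761 -0.0025] open 0.0401 j [ 50.8   9.9 -29.5  -0.  -50.4  -4.5]
 tool-frame move so tip->tgt [ 0.0663 -0.0022  0.0005]
 rotvec deg [0.2633 0.0522 0.1895]
```

View pics/g8.png

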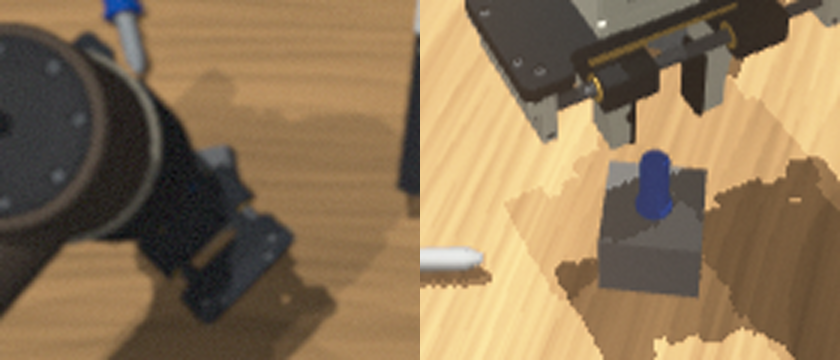

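Run:
```python
from h import *
from plant import ctrl
t=ctrl.snapshot("side")
s=ctrl.snapshot("top")
cv2.imwrite("pics/w9.png",np.hstack([t["color"][150:480,100:500],s["color"][150:480,50:430]])[:,:,::-1])
s=pickle.load(open("pics/top7.pkl","rb"));s6=pickle.load(open("pics/side6.pkl","rb"))
cv2.imwrite("pics/w9b.png",np.hstack([s6["color"][150:480,100:500],s["color"][150:480,50:430]])[:,:,::-1])
```

```text
(no output)
```

View pics/w9.png

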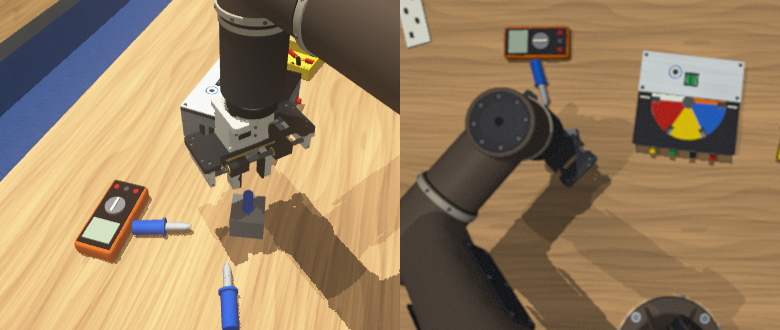

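View pics/w9b.png

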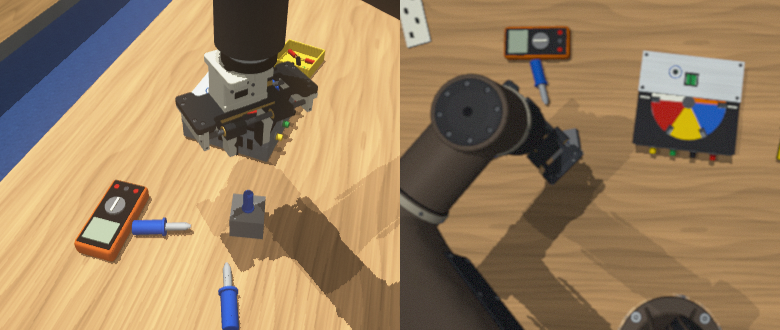

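The two loose decoy pins have fallen over. They were balanced on their tips, they were already down at about 11.5 s, and the gripper's lowest point stayed well above them. The meter at (187,192) is where it was in the first picture. The work isn't affected, so I continue to the grasp.

```bash
python3 -m inch '[0.02,-0.001,0.0005,0.2,0,0.2,0.04,0.023,-0.001,0,0,0,0,0.04,0.015,0,0,0,0,0,0.04,0.007,0,0,0,0,0,0.04,0,0,0,0,0,0,0.04]'
python3 - <<'E'
from h import *
from plant import ctrl
st([.4425,.2395,.053],-134)
t=ctrl.snapshot("side");b=cv2.resize(t["color"][290:410,270:410],None,fx=5,fy=5,interpolation=cv2.INTER_CUBIC)
cv2.imwrite("pics/g10.png",b[:,:,::-1])
E
```

```text
clock: 17.0
tool_pos: [0.4448, 0.242, 0.2382]
orientation: [-86.5, 89.1, 49.6]
force: [0.3, -0.1, -0.0]
opening: 0.0398
t 17.0 tcp [0.4448 0.242  0.2382] tip [0.4465 0.244  0.0602] yang -133.86 xax [ 0.0096  0.0113 -0.9999] F [ 0.3459 -0.0601 -0.0257] M [-0.0353  0.0357 -0.0121] open 0.0398 j [ 50.8  14.8 -32.9   0.  -41.5  -4.7]
 tool-frame move so tip->tgt [ 0.0071  0.0061 -0.0003]
 rotvec deg [0.1423 0.0527 0.8486]
```

View pics/g10.png

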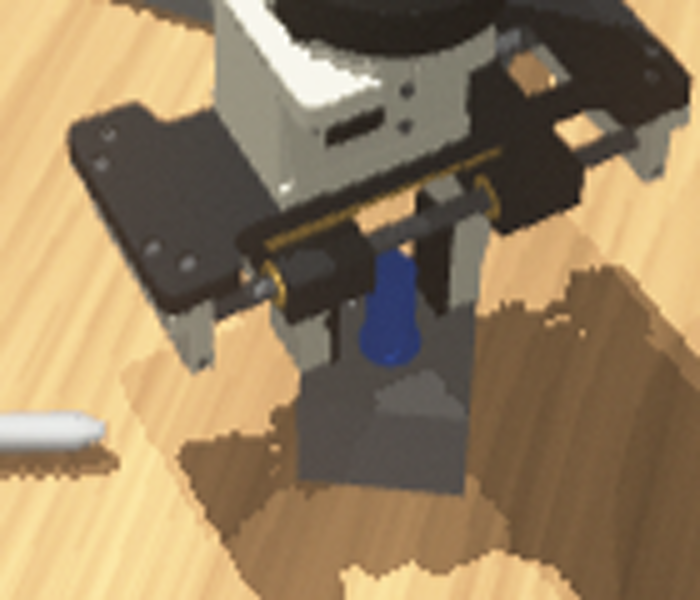

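```bash
python3 -m inch '[0.003,0.003,0,0.1,0,0.8,0.04,0.003,0,0,0,0,0,0.04]'
python3 -c "
from h import *
st([.4425,.2395,.053],-134)"
```

```text
clock: 17.3
tool_pos: [0.443, 0.2402, 0.2336]
orientation: [-72.2, 89.8, 63.9]
force: [-0.7, -0.9, -0.9]
opening: 0.0402
t 17.3 tcp [0.443  0.2402 0.2336] tip [0.4433 0.2407 0.0556] yang -133.95 xax [ 0.0014  0.0028 -1.    ] F [-0.6798 -0.9036 -0.9027] M [ 0.0292 -0.054  -0.0202] open 0.0402 j [ 50.8  15.1 -33.1  -0.1 -41.6  -4.7]
 tool-frame move so tip->tgt [ 0.0025  0.0014 -0.0003]
 rotvec deg [0.0482 0.055  0.1707]
```

Close the gripper now, leaving the grasp 17 mm up the head.

```bash
python3 -m inch '[0.0015,0.0014,0,0,0,0.15,0.03,0,0,0,0,0,0,0.022]'
python3 -m inch '[0,0,0,0,0,0,0.019,0,0,0,0,0,0,0.016]'; python3 -m inch '[0,0,0,0,0,0,0.01,0,0,0,0,0,0,0.01]'; python3 -c "
from h import *
st([.4425,.2395,.053],-134)"
```

```text
clock: 17.55
tool_pos: [0.442, 0.2391, 0.232]
orientation: [-14.6, 89.9, 121.5]
force: [0.8, -0.5, -0.9]
opening: 0.0258
clock: 17.8
tool_pos: [0.4421, 0.2392, 0.2321]
orientation: [-33.8, 89.9, 102.3]
force: [0.1, -0.8, -0.6]
opening: 0.0176
clock: 18.05
tool_pos: [0.442, 0.2392, 0.2321]
orientation: [-28.2, 89.9, 107.8]
force: [0.1, 0.1, -0.1]
opening: 0.0175
t 18.05 tcp [0.442  0.2392 0.2321] tip [0.442  0.2394 0.0541] yang -133.94 xax [-0.0003  0.001  -1.    ] F [ 0.0546  0.1107 -0.1442] M [ 0.0447 -0.0292  0.0232] open 0.0175 j [ 50.8  15.2 -33.3  -0.1 -41.5  -4.7]
 tool-frame move so tip->tgt [ 0.0011 -0.0005 -0.0003]
 rotvec deg [0.0554 0.0539 0.0289]
```

```bash
python3 -m inch '[-0.01,0,0,0,0,0,0.01,-0.03,0,0,0,0,0,0.01,-0.05,0,0,0,0,0,0.01,-0.045,0,0,0,0,0,0.01,0,0,0,0,0,0,0.01]'
python3 - <<'E'
from h import *
o=st(None,-134);Rm=toolR(o);print(Rm.T@(np.array([.5975,-.0003,.36])-o["tool_pos"]))
from plant import ctrl
s=ctrl.snapshot("side");cv2.imwrite("pics/l11.png",s["color"][200:440,230:480,::-1])
E
```

```text
clock: 18.68
tool_pos: [0.4421, 0.239, 0.3737]
orientation: [-68.4, 89.9, 67.7]
force: [0.1, -0.0, -1.3]
opening: 0.0175
t 18.68 tcp [0.4421 0.239  0.3737] tip [0.4422 0.2391 0.1957] yang -133.92 xax [ 0.0004  0.0009 -1.    ] F [ 0.1034 -0.0001 -1.2896] M [ 0.0622 -0.0248 -0.0202] open 0.0175 j [ 50.8   5.6 -23.3  -0.  -61.1  -4.7]
 rotvec deg [0.0772 0.0197 0.0496]
[ 0.0136  0.0646 -0.2779]
```

View pics/l11.png

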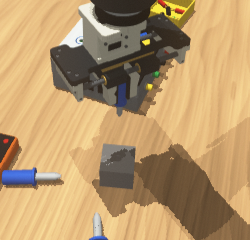

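```bash
python3 -m inch '[0,0.0072,-0.031,0,0,0,0.01,0,0.0072,-0.031,0,0,0,0.01,0,0.0072,-0.031,0,0,0,0.01,0,0.0072,-0.031,0,0,0,0.01,0,0.0072,-0.031,0,0,0,0.01,0,0.0072,-0.031,0,0,0,0.01,0,0.0072,-0.031,0,0,0,0.01,0,0.0072,-0.031,0,0,0,0.01,0,0.0072,-0.03,0,0,0,0.01,0,0,0,0,0,0,0.01]'
python3 - <<'E'
from h import *
o=st(None,-134);Rm=toolR(o);print(Rm.T@(np.array([.5975,-.0003,.335])-o["tool_pos"]))
E
```

```text
clock: 19.98
tool_pos: [0.5967, -0.0104, 0.3591]
orientation: [62.2, 88.6, -161.8]
force: [0.0, 0.3, -0.7]
opening: 0.0171
t 19.98 tcp [ 0.5967 -0.0104  0.3591] tip [ 0.5924 -0.0118  0.1812] yang -133.94 xax [-0.024  -0.0079 -0.9997] F [ 0.0288  0.2569 -0.689 ] M [ 0.1416 -0.0403 -0.0299] open 0.0171 j [ 17.8  15.6 -12.6   0.  -63.2  28.3]
 rotvec deg [ 0.0494  0.6755 -1.2824]
[ 0.024  -0.0083  0.0061]
```

```bash
python3 -m inch '[0.008,-0.004,0.003,0,0.6,-1.2,0.01,0.01,-0.004,0.003,0,0,0,0.01,0.008,0,0,0,0,0,0.01,0,0,0,0,0,0,0.01]'
cat > pv.py <<'E'
from h import *
from plant import ctrl
import sys
def view(out):
    o=st(None,-134);Rm=toolR(o);print("to hole(.5975,-.0003):",Rm.T@(np.array([.5975,-.0003,o["tool_pos"][2]])-o["tool_pos"]))
    s=ctrl.snapshot("side");pickle.dump(s,open(out[:-3]+"pkl","wb"))
    r0,c0,f=205,285,7
    im=cv2.resize(s["color"][r0:r0+75,c0:c0+80],None,fx=f,fy=f,interpolation=cv2.INTER_CUBIC)[:,:,::-1].copy()
    def dot(P,c):
        u,v=proj(s,P);cv2.circle(im,(int((u-c0+.5)*f),int((v-r0+.5)*f)),3,c,1)
    for d in(.2191,.2121,.1871,.1841):dot(o["tool_pos"]+Rm@[d,0,0],(0,255,255))
    dot((.5975,-.0003,.095),(255,0,255))
    cv2.imwrite(out,im)
view(sys.argv[1])
E
python3 pv.py pics/p12.png
```

```text
clock: 20.48
tool_pos: [0.5959, 0.0005, 0.3288]
orientation: [52.0, 89.5, -171.9]
force: [-0.0, 0.3, 0.8]
opening: 0.0171
t 20.48 tcp [0.5959 0.0005 0.3288] tip [0.5945 0.0003 0.1509] yang -133.96 xax [-0.0083 -0.0012 -1.    ] F [-0.0496  0.3196  0.7697] M [ 0.0573 -0.0399  0.0736] open 0.0171 j [ 18.8  16.7 -15.3  -0.1 -58.4  27.3]
 rotvec deg [ 0.037   0.2938 -0.3766]
to hole(.5975,-.0003): [-0.     -0.0005 -0.0017]
```

View pics/p12.png

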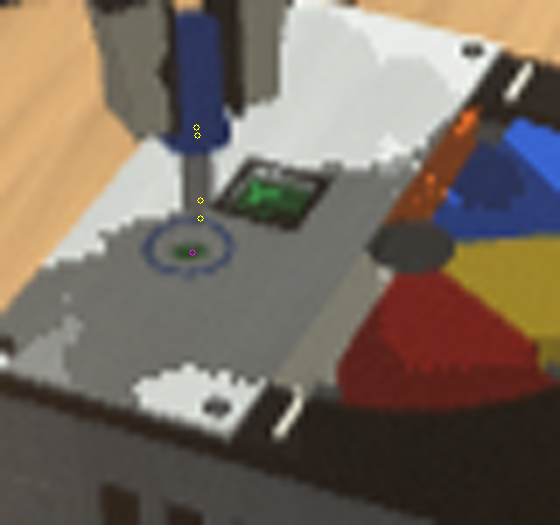

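```bash
python3 -m inch '[0.003,-0.0005,-0.001,0,0.3,-0.4,0.01,0,0,-0.0005,0,0.05,0,0.01]'
python3 -c "
from h import *
o=st(None,-134);Rm=toolR(o);print(Rm.T@(np.array([.5976,-.0006,o['tool_pos'][2]])-o['tool_pos']))"
```

```text
clock: 20.78
tool_pos: [0.5978, -0.0001, 0.3267]
orientation: [-137.8, 89.8, -1.7]
force: [0.3, -0.4, -0.4]
opening: 0.0172
t 20.77 tcp [ 0.5978 -0.0001  0.3267] tip [ 0.5984 -0.0001  0.1487] yang -133.94 xax [ 0.0032 -0.0001 -1.    ] F [ 0.3264 -0.4329 -0.4403] M [ 0.0815 -0.0421  0.0259] open 0.0172 j [ 18.7  16.8 -15.6   0.1 -57.4  27.3]
 rotvec deg [ 0.0594 -0.1373  0.1247]
[-0.      0.0005 -0.0002]
```

```bash
python3 -m inch '[0.004,0.0003,0,0,-0.1,0.1,0.01,0.004,0,0,0,0,0,0.01]'; python3 -m inch '[0.003,0,0,0,0,0,0.01,0.003,0,0,0,0,0,0.01]'; python3 pv.py pics/p13.png
```

```text
clock: 21.02
tool_pos: [0.5977, -0.0004, 0.3189]
orientation: [-130.0, 89.9, 6.0]
force: [-0.1, -1.0, -1.5]
opening: 0.0171
clock: 21.28
tool_pos: [0.5977, -0.0005, 0.3124]
orientation: [-130.8, 89.9, 5.3]
force: [1.0, -0.2, -0.9]
opening: 0.0172
t 21.27 tcp [ 0.5977 -0.0005  0.3124] tip [ 0.598  -0.0005  0.1344] yang -133.96 xax [ 0.0016  0.0001 -1.    ] F [ 0.9788 -0.1854 -0.9044] M [ 0.0623 -0.0141  0.041 ] open 0.0172 j [ 18.7  17.6 -16.5   0.  -55.8  27.4]
 rotvec deg [ 0.0415 -0.0583  0.0677]
to hole(.5975,-.0003): [-0.     -0.      0.0003]
```

View pics/p13.png

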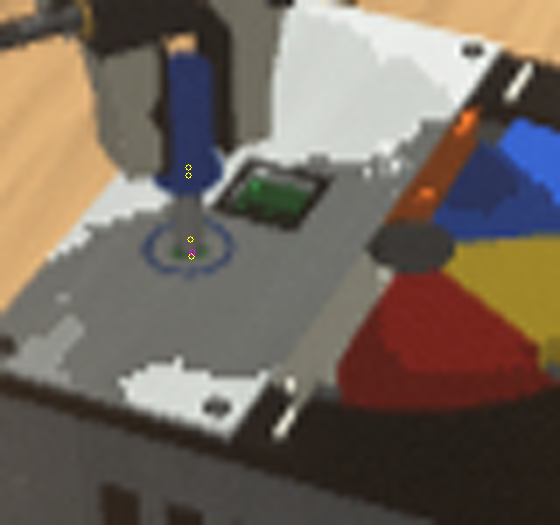

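The tip is centred in the hole mouth at (190,250) with no contact force yet. I'll push down in small steps.

```bash
python3 -m inch '[0.002,0,0,0,0,0,0.01,0.002,0,0,0,0,0,0.01]'; python3 -m inch '[0.002,0,0,0,0,0,0.01]';python3 -m inch '[0.002,0,0,0,0,0,0.01]'
```

```text
clock: 21.58
tool_pos: [0.5977, -0.0006, 0.3078]
orientation: [-142.5, 89.9, -6.5]
force: [1.4, -1.3, 1.4]
opening: 0.0172
clock: 21.7
tool_pos: [0.598, -0.0007, 0.3061]
orientation: [-151.2, 89.9, -15.1]
force: [-0.0, -1.9, 1.2]
opening: 0.0174
clock: 21.82
tool_pos: [0.598, -0.0009, 0.3041]
orientation: [-153.7, 89.9, -17.7]
force: [-0.3, -1.2, -0.4]
opening: 0.0169
```

```bash
python3 -m inch '[0.002,0,0,0,0,0,0.01]';python3 -c "
from h import *
st(None,-134)"
```

```text
clock: 21.95
tool_pos: [0.5981, -0.0009, 0.3021]
orientation: [-152.6, 89.9, -16.5]
force: [0.4, -1.6, 0.2]
opening: 0.0173
t 21.95 tcp [ 0.5981 -0.0009  0.3021] tip [ 0.5985 -0.0011  0.1241] yang -133.95 xax [ 0.0025 -0.0007 -1.    ] F [ 0.4196 -1.5963  0.1837] M [-0.4508 -0.1716 -0.0205] open 0.0173 j [ 18.6  18.2 -17.2   0.1 -54.5  27.3]
 rotvec deg [ 0.054  -0.1312  0.0682]
```

```bash
python3 -m inch '[0.002,0,0,0,0,0,0.01,0.002,0,0,0,0,0,0.01]';python3 -m inch '[0.002,0,0,0,0,0,0.01,0.002,0,0,0,0,0,0.01]'; python3 -m inch '[0.002,0,0,0,0,0,0.01]';python3 -c "
from h import *
st(None,-134)"
```

```text
clock: 22.2
tool_pos: [0.5981, -0.001, 0.2977]
orientation: [-152.0, 89.9, -16.0]
force: [1.0, -1.7, 0.8]
opening: 0.0172
clock: 22.45
tool_pos: [0.5981, -0.001, 0.2934]
orientation: [-153.1, 89.9, -17.0]
force: [1.3, -2.0, 0.8]
opening: 0.0172
clock: 22.58
tool_pos: [0.5981, -0.001, 0.2913]
orientation: [-153.6, 89.9, -17.6]
force: [1.0, -2.2, 0.8]
opening: 0.0172
t 22.57 tcp [ 0.5981 -0.001   0.2913] tip [ 0.5985 -0.0011  0.1133] yang -133.94 xax [ 0.0024 -0.0008 -1.    ] F [ 0.954  -2.1999  0.8177] M [-0.5703 -0.2155  0.0054] open 0.0172 j [ 18.6  18.8 -17.9   0.1 -53.2  27.3]
 rotvec deg [ 0.0559 -0.1306  0.0649]
```

```bash
python3 -m inch '[0.002,0,0,0,0,0,0.01,0.002,0,0,0,0,0,0.01]';python3 -m inch '[0.0015,0,0,0,0,0,0.01,0.001,0,0,0,0,0,0.01]'; python3 -m inch '[0.001,0,0,0,0,0,0.01]'
```

```text
clock: 22.82
tool_pos: [0.5981, -0.001, 0.287]
orientation: [-154.3, 89.9, -18.2]
force: [0.9, -2.3, 0.4]
opening: 0.0171
clock: 23.08
tool_pos: [0.5981, -0.001, 0.2842]
orientation: [-155.1, 89.9, -19.0]
force: [1.1, -2.2, -0.3]
opening: 0.0172
clock: 23.2
tool_pos: [0.5981, -0.001, 0.2832]
orientation: [-153.8, 89.9, -17.8]
force: [0.2, -1.7, 0.6]
opening: 0.0172
```

```bash
python3 -m inch '[0.0007,0,0,0,0,0,0.01]';python3 -m inch '[0.0005,0,0,0,0,0,0.01]'; python3 pv.py pics/p14.png
```

```text
clock: 23.32
tool_pos: [0.5981, -0.001, 0.2825]
orientation: [-154.7, 89.9, -18.7]
force: [1.1, -1.4, 0.7]
opening: 0.0177
clock: 23.45
tool_pos: [0.5982, -0.001, 0.2821]
orientation: [-157.7, 89.9, -21.6]
force: [-1.5, -1.7, 4.9]
opening: 0.0171
t 23.45 tcp [ 0.5982 -0.001   0.2821] tip [ 0.5986 -0.0012  0.1041] yang -133.94 xax [ 0.0024 -0.0009 -1.    ] F [-1.5213 -1.7219  4.8502] M [-0.474   0.3304  0.0153] open 0.0171 j [ 18.6  19.4 -18.5   0.1 -52.   27.3]
 rotvec deg [ 0.0614 -0.1357  0.0559]
to hole(.5975,-.0003): [-0.     -0.0001  0.001 ]
```

View pics/p14.png

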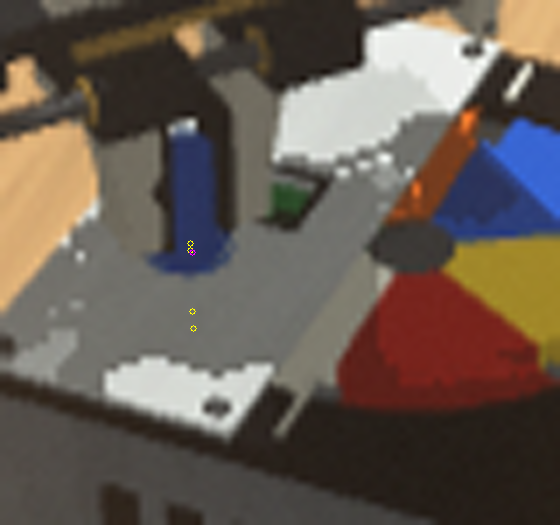

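The pin bottomed at TCP z 0.2821, exactly the predicted seated height, with 4.9 N. The flange is on the cover at (190,260). I'll release and retreat straight up.

```bash
python3 -m inch '[0,0,0,0,0,0,0.035,0,0,0,0,0,0,0.035,0,0,0,0,0,0,0.035]'; python3 -m inch '[-0.01,0,0,0,0,0,0.035,-0.02,0,0,0,0,0,0.035,-0.04,0,0,0,0,0,0.035,-0.04,0,0,0,0,0,0.035,-0.03,0,0,0,0,0,0.035,0,-0.01,0.03,0,0,0,0.035,0,-0.02,0.04,0,0,0,0.035,0,-0.02,0.04,0,0,0,0.035,0,-0.02,0.04,0,0,0,0.035,0,-0.02,0.04,0,0,0,0.035,0,-0.01,0.02,0,0,0,0.035,0,0,0,0,0,0,0.035,0,0,0,0,0,0,0.035]'
python3 - <<'E'
from ov import *
from plant import ctrl
s=ctrl.snapshot("top");pickle.dump(s,open("pics/top15.pkl","wb"))
ov(s,(.5333,-.0305),-5.5,[0],"pics/ov15.png",f=4)
t=ctrl.snapshot("side");pickle.dump(t,open("pics/side15.pkl","wb"))
b=cv2.resize(t["color"][190:290,270:410],None,fx=4,fy=4,interpolation=cv2.INTER_CUBIC)[:,:,::-1]
cv2.imwrite("pics/s15.png",b);cv2.imwrite("pics/tf15.png",s["color"][:,:,::-1])
st()
# head top height
z=lambda x:x
w=np.radians(-5.5);H=np.array([.5979,-.0011,.136]);
for n,c in(("top",s),("side",t)):
    u,v=proj(c,H);print(n,u,v,at_depth(c,u,v))
E
```

```text
clock: 23.88
tool_pos: [0.5979, -0.0006, 0.2818]
orientation: [-138.2, 89.9, -2.1]
force: [0.3, 1.3, 0.4]
opening: 0.0345
clock: 25.5
tool_pos: [0.5128, 0.2225, 0.4359]
orientation: [-112.8, 89.4, 23.2]
force: [-0.4, -0.2, 0.4]
opening: 0.0348
t 25.6 tcp [0.513  0.2222 0.4358] tip [0.5147 0.2229 0.2578] yang -134.04 xax [ 0.0096  0.0042 -0.9999] F [-0.0648 -1.1215  0.267 ] M [-0.0032  0.0511  0.0172] open 0.0352 j [ 43.6   8.3 -11.7   0.2 -69.4   2.3]
top 325.17660660775 218.1186782703804 [ 0.5975 -0.0011  0.1382]
side 311.41918567571025 225.35931183948878 [0.5975 0.     0.1369]
```

View pics/ov15.png

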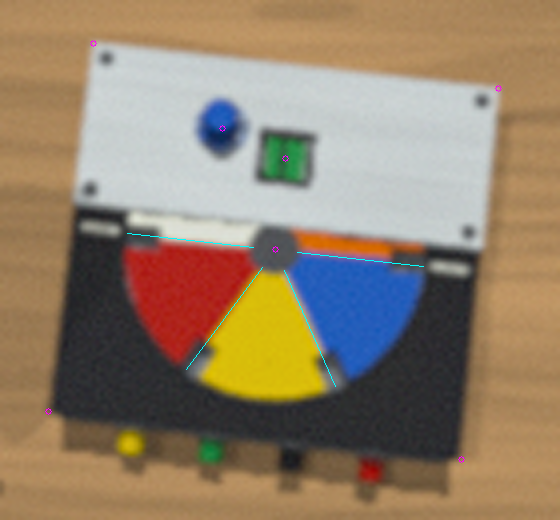

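View pics/s15.png

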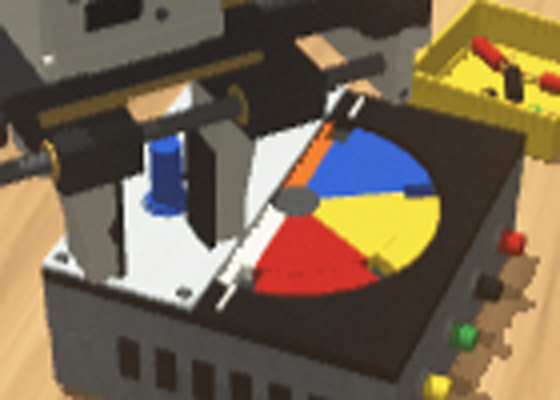

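View pics/tf15.png

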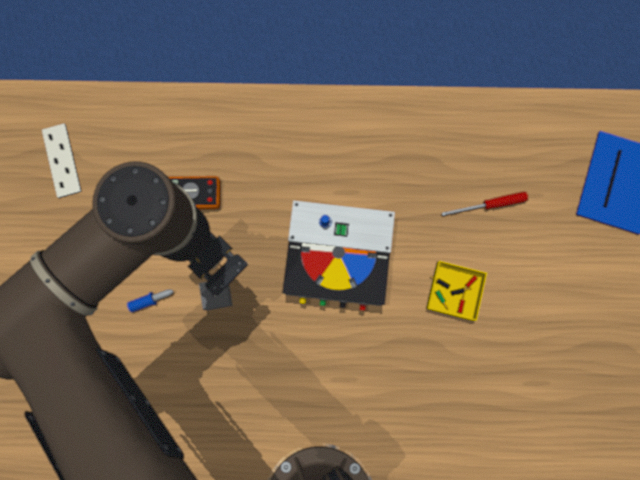

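In the top view the pin head is at (325,221), upright over the hole, and green fills the window at (341,229). The tray, driver and visible part of the meter are unmoved. The side view shows the flange flat on the cover. I'll hand in.

```bash
python3 -c "
from plant import ctrl
print(ctrl.close_job())"
```

```text
the job is handed in; nothing more can be done
None
```

The wheel is set to green, the lock pin is fully home in the blue-ringed hole and released, and the job is handed in at about 25.6 s on the robot's clock. No verdict came back.

- **Wheel:** I dragged it counter-clockwise about 117° with closed fingertips. One stroke ended about 3° short, and a small second stroke corrected it. The press was mostly 5–9 N, with the highest reading about 12 N. I only saw forces at the end of each move call, so a brief peak in between would not show.
- **Pin:** It slid in with little force and stopped at 4.9 N, exactly at the predicted seated height. After I let go, the head top measured about 0.137–0.138 m against 0.136 m expected, which is within calibration. The flange looks flat on the cover and the pin stands upright.
- **Final check:** Green fills the window. The wheel reads about 1–2° past exact centre, which is roughly the play between pin and notch. I did not test the lock by trying to turn the wheel.
- **Bystanders:** The tray and the screwdriver are in their original places in the last picture. The meter was partly hidden by the arm there, but it was in its original place in an earlier picture.
- **Unexpected:** The two larger look-alike pins, which stood loose on their tips, had fallen over by about 11.5 s and now lie on the table, one with its head end beside the meter. The gripper stayed well above them and I saw no contact force, so I think they toppled on their own, but I did not see it happen.

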